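Gauge the height of a finned heat sink

TASK

Check the height of the finned heat sink: take the bridge gauge out of its leaning rest and lower it gently, upright, across the middle of the heat sink where it lies, one leg on either long side, until both legs stand flat on the dark plate and the sprung foot rests on the fins. Hold it there for a second, then let go and leave it standing so; do not shove the heat sink or lean the legs on it, and leave the plain block where it is.

Things in the scene. Friction and masses are not known exactly. Their poses are not given: they have to be found in the camera images.
- gauge: Loose steel bridge gauge, 0.3 to 0.5 kg, 168 mm tall, leaning in the rest at the start (z axis 40 deg from vertical). Origin: midway between the undersides of its legs; z up the gauge, y from leg to leg. Legs 56 (x) x 16 (y) x 62 mm at y = -50 and +50 mm, 84 mm clear between; bridge 56 x 116 mm, z 62 to 80; housing 40 x 44 mm, z 80 to 110; round dial on the +x side, to x = 33, z 70 to 118.
- gauge_grip (a point): Middle of the gauge's black grip block (28 mm in x, 26 mm in y, z 108 to 168 mm; pinch it across y), on the gauge's z axis, 142 mm above the leg undersides; axes as the gauge's.
- foot (a joint): Sprung foot of the gauge, a 24 mm disc on a rod midway between the legs. 0 = fully down, its face 12 mm above the plane of the leg undersides; grows (m) as it is pushed up into the gauge, to 0.036: part height = 12 mm + joint. Soft spring: about 0.6 N at 0, 1.5 N at 0.022; the gauge's weight alone pushes it in.
- foot_face (a point): Centre of the underside of the foot's disc, on the gauge's z axis, 12 mm above the leg undersides when the foot is fully down.
- rest: Fixed dark steel rest, foot 180 x 140 mm, origin on the underside, 20 mm to +x of its middle. A shelf tilted 40 deg carries the gauge's legs; a wall 78 mm high, square to the shelf on its -x side, carries the bridge; cheeks 18 mm high at both sides. Gauge leans to -x, away from the robot, and comes out along its own z; seated, its origin is at (12, 0, 42) mm in the rest's frame, same y axis.
- plate: Fixed flat dark steel surface plate 210 mm (x) by 320 mm (y), 10 mm thick; origin in the centre of the underside, top 10 mm above the bench.
- heat_sink: Loose aluminium heat sink lying on the plate, 110 mm (x) by 50 mm (y), 34 mm high, about 0.25 kg, seven upright fins running along x on a 10 mm base. Origin: centre of the underside, z up. It may lie at either end of the plate.
- block: Bystander: loose plain aluminium block lying on the other end of the plate, 90 (x) x 56 (y) x 46 mm high, two dark dots on top. Origin: centre of the underside.
Not all that is in view belongs to the job. Leave any green or yellow look-alike of the gauge alone. Leave any green or yellow look-alike of the heat_sink alone.

How it is judged (in metres and radians):
On the way, in this order (a step that is already met when the one before it is completed fails the run):
1. the gauge is out of its rest, held upright, its legs clear above the heat sink's top, foot free (angle between gauge's own z axis and vertical below 0.2 rad and height (world z) of gauge above 0.045 m and contact force between the fingers and gauge above 1 N and value of joint foot below 0.004 m), for 0.05 s.
2. the gauge stands on its legs with its foot on the heat sink, while the fingers still hold it, for half a second (angle between gauge's own z axis and vertical below 0.1 rad and height (world z) of gauge below 0.016 m and value of joint foot above 0.016 m and contact force between gauge and heat_sink above 0.3 N and contact force between the fingers and gauge above 1 N), for 0.5 s.
At the end, for the whole second after the job is handed in: The gauge stands alone, at rest, upright within 0.05 rad, origin 8 to 12.5 mm above the bench (legs flat on the plate), foot on the heat sink within 18 mm of its centre, foot joint 20 to 24 mm (22 is true); heat sink and block within 20 mm of their starts (value of joint foot between 0.02 and 0.024 m and contact force between gauge and heat_sink above 0.3 N and angle between gauge's own z axis and vertical below 0.05 rad and height (world z) of gauge between 0.008 and 0.0125 m and horizontal distance between foot_face and heat_sink below 0.018 m and linear speed of each of gauge, heat_sink below 0.02 m/s and distance of each of heat_sink, block from where it was at the start of the episode below 0.02 m); the robot touches nothing.
It fails at once if the heat sink is pressed or struck with more than 12 N by the gauge (a leg on it; the foot's spring gives under 2 N) (contact force between gauge and heat_sink above 12 N).
It fails at once if the heat sink is shoved more than 20 mm (distance of heat_sink from where it was at the start of the episode above 0.02 m).
It fails at once if the plain block is shifted more than 20 mm (distance of block from where it was at the start of the episode above 0.02 m).
It also fails if it takes over 48 s, if anything falls off the work surface, if the arm or the gripper's body presses on something with over 40 N, if the wrist force passes 120 N, or if a joint passes its speed limit or range.

ROBOT

A 6-joint arm with a two-finger parallel gripper is mounted at the origin on the work surface. World frame = base frame: x ahead of the robot, y to its left, z up, the work surface at z = 0. Lengths are in mm, angles in rad, forces in N, time in s.
With the tool pointing down it reaches from about 350 to 975 mm from the base axis. Payload 7.1 kg.
Tool frame: the origin (TCP) lies on the centre line of the jaws, within the pads' length; the fingertips stand 25 mm ahead of it and the grasp point (between the pads) lies 6 mm ahead of it (ctrl.nose_length is the distance from the TCP to the fingertips, in mm); x points along the fingers, y is the direction in which the jaws open and shut, and the axes are right-handed (so a half turn about x gives the same grasp; the last joint's range is limited). The gripper opens to 88 mm and grips with 3 to 60 N. Pads are 20 mm wide; open, the fingers measure 115 mm over their backs; the gripper's body (75 mm by 178 mm) begins 61 mm behind the grasp point.
Start: joints at [1.252, 0.423, 1.63, -0, 1.089, -0.019], TCP at [184.549, 597.115, 247.675] pointing down, gripper open.
Joint ranges: [-3, 3], [-0.9, 2.11], [0.09, 2.58], [-1.31, 4.45], [0.11, 2.69], [-2.54, 2.54]. Speed limits (rad/s): [2.39, 2.39, 3.01, 3.14, 3.14, 3.14].

INTERFACE

Orientations are given as a rotation vector (axis times angle).
In Python, from workcell import ctrl gives the robot as it stands.
- The arm moves only by the tool arm_command, never from a script. Its argument "deltas" is a list of rows, each a list of 4 numbers: the shift along the tool's x, y, z in m, then the turn about the tool's x in rad. In form: [[tx, ty, tz, yaw], ...]. A call has 1 to 10 rows; each row shifts and turns the pose as measured when the row begins, along the tool's axes as they then stand; what a row does not reach is not made up. A row lasts 1/10 s, in which the tool goes at most 50 mm and 8.59 degrees, less where a joint would pass 70% of its speed; a pose out of reach is approached as far as the arm can. A call is refused whole if a number of a shift passes 0.05 or a number of a turn 0.15, either way. A call with a gripper value outside its range is refused whole. "hand" is the finger opening in m, from 0 to 0.0878, set as the call begins (left out, the last holds). The fingers move at their own pace and stop on an object; the grip force is fixed at half the most. Time passes only in rows, so rows that do not move let the fingers close. It gives the time, the measured TCP pose, the force and the opening at its end, in the units of the state.
- ctrl.get_obs(): the state, without advancing time (a new reading comes with each control period).
- ctrl.get_image(name): name is "scene" or "side" or "wrist"; returns the picture (384x512x3 uint8, red, green, blue); there is no depth.
- ctrl.get_calibration(name): a dict with "fx", "fy", "cx", "cy" (pixels), "R" (3x3) and "t" (3): a world point X has camera coordinates R X + t. Camera axes: x right, y down, z forward; pixel columns grow to the right and rows downward; lengths in mm; the calibration is good to about 2 mm. A picture is of the moment at which its call begins: read the wrist's pose just before it. get_calibration takes no time and is no camera call; for the wrist camera it gives the pose at the moment of the call.
- ctrl.close_job(): hands the job in, once; it reports no verdict.
The state is a dict: "t": time; "qpos": joint angles; "qvel": joint speeds; "joint_torque": joint torques, N m; "ee_pos": TCP position; "orientation": TCP orientation; "ft_force": force on the tool from outside, world axes, zero at the start; "moment": the same for the moment, N m; "width": finger opening in mm.
Only numpy, scipy, OpenCV 4.12 (cv2) and the standard library are available. Lean on these libraries where they do the work, as an engineer would, in place of code of your own. Each camera call takes 0.05 s, during which the arm holds its last target.

## Working session

There is one attempt and no reset: what is moved stays moved. The work goes in short steps, Python scripts to look and compute and a tool call to move; the robot and the scene stay as the last step left them, time stands still between calls to the robot, and variables do not carry over. Pictures are saved under pics/ and viewed, and the job is handed in when it is done.

Besides the shell and the picture viewer there is one more tool, called by a JSON object that holds its "api" and its "payload". arm_command: Moves the arm, as the interface text tells. Its arguments: {"type":"object","properties":{"deltas":{"type":"array","items":{"type":"array","items":{"type":"number"}}},"hand":{"type":"number"}},"required":["deltas"]}

```bash
mkdir -p pics && ls
python3 - <<'E'
from workcell import ctrl
import cv2
o=ctrl.get_obs(); print(o)
for n in ["scene","side","wrist"]:
    c=ctrl.get_calibration(n); print(n,c)
    cv2.imwrite(f"pics/{n}0.png",ctrl.get_image(n)[:,:,::-1])
E
```

```text
pics
{'t': 0.0, 'qpos': array([ 1.25201693e+00,  4.23843609e-01,  1.63066011e+00, -1.96651244e-05,
        1.08858948e+00, -1.90267407e-02]), 'qvel': array([ 8.16705828e-04, -1.58888618e-05, -7.80182049e-05,  1.77679297e-03,
        1.43095973e-05,  1.09276027e-03]), 'joint_torque': array([ 1.16227246e-03, -5.44638097e+01, -2.73658293e+01,  6.44092332e-02,
        2.29505904e-02, -1.39464432e-04]), 'ee_pos': array([184.39148048, 596.65618928, 246.91167834]), 'orientation': array([ 0.23409861,  1.55819821, -0.23643394]), 'ft_force': array([0.73657019, 0.15251405, 0.39361466]), 'moment': array([ 0.06170691, -0.03339069,  0.02773884]), 'width': 87.85708692335352}
scene {'fx': 394.17311268156527, 'fy': 394.17311268156527, 'cx': 252.32923596303428, 'cy': 194.3258375223823, 'R': array([[ 0.61984162,  0.78465392, -0.01070503],
       [ 0.52492836, -0.42473306, -0.73759883],
       [-0.58330659,  0.45157508, -0.67515433]]), 't': array([-356.84831362, -106.93133246, 1322.76997997])}
side {'fx': 349.06148627773524, 'fy': 349.06148627773524, 'cx': 263.6202809184496, 'cy': 192.6348823610425, 'R': array([[ 0.93701063, -0.34903578,  0.0136051 ],
       [-0.23361888, -0.65517062, -0.71845228],
       [ 0.25967921,  0.67001902, -0.69544319]]), 't': array([-361.9695176 ,  255.66694433,  778.11446303])}
wrist {'fx': 322.86288705968445, 'fy': 322.86288705968445, 'cx': 256.2170715427394, 'cy': 198.47559668498712, 'R': array([[ 0.29490168,  0.95552679, -0.00124439],
       [ 0.915029  , -0.28202735,  0.28841376],
       [ 0.27523613, -0.08619236, -0.95750507]]), 't': array([-624.03613207,  -36.10448623,  390.98698023])}
```

View pics/scene0.png

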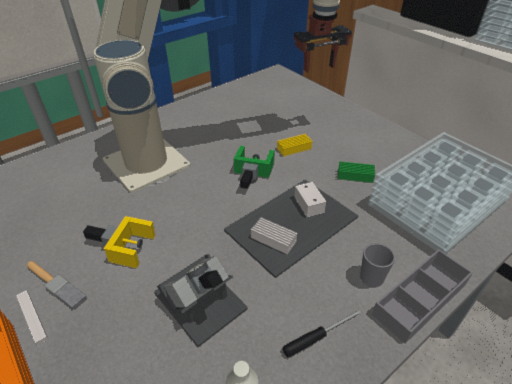

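View pics/side0.png

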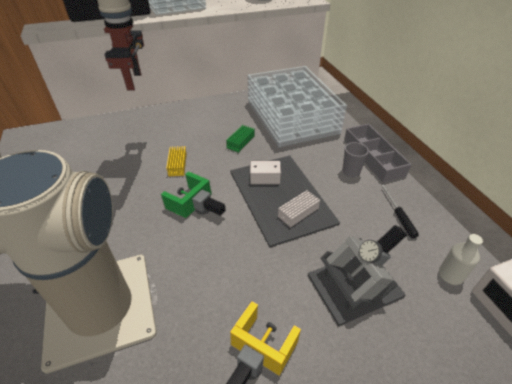

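View pics/wrist0.png

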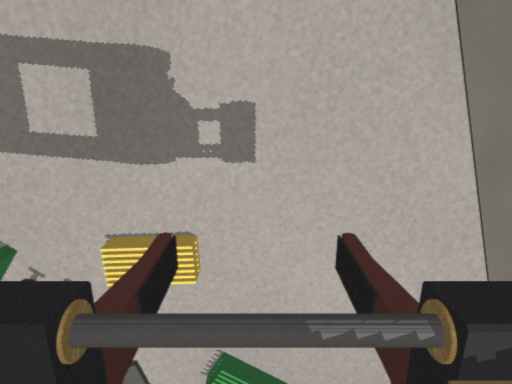

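The steel-grey gauge leans in the dark rest at scene (195,285) / side (365,265). The heat sink is the grey finned part at scene (273,235), and the dotted block is at (310,198). I'll leave the green and yellow look-alikes at scene (253,165), (130,240), (295,145) and (356,172) alone. Next I'll enlarge the grey ones to confirm.

Run:
```python
import cv2
a=cv2.imread("pics/scene0.png")[170:350,145:370]
b=cv2.imread("pics/side0.png")[145:325,220:445]
a=cv2.resize(a,None,fx=3.5,fy=3.3,interpolation=cv2.INTER_CUBIC)[:594]
a=cv2.imread("pics/scene0.png")[170:350,145:370]
cv2.imwrite("pics/scene0c.png",cv2.resize(a,None,fx=3.3,fy=3.3,interpolation=cv2.INTER_CUBIC))
cv2.imwrite("pics/side0c.png",cv2.resize(b,None,fx=3.3,fy=3.3,interpolation=cv2.INTER_CUBIC))
```

```text
(no output)
```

View pics/scene0c.png

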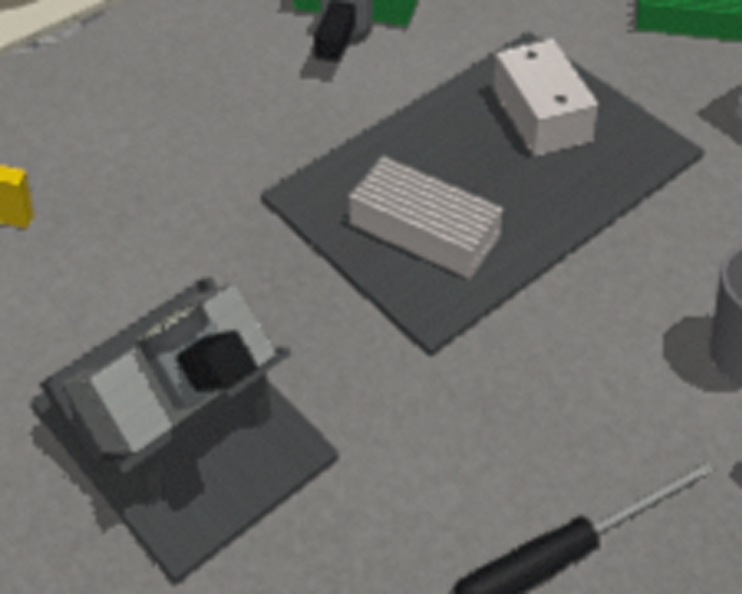

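View pics/side0c.png

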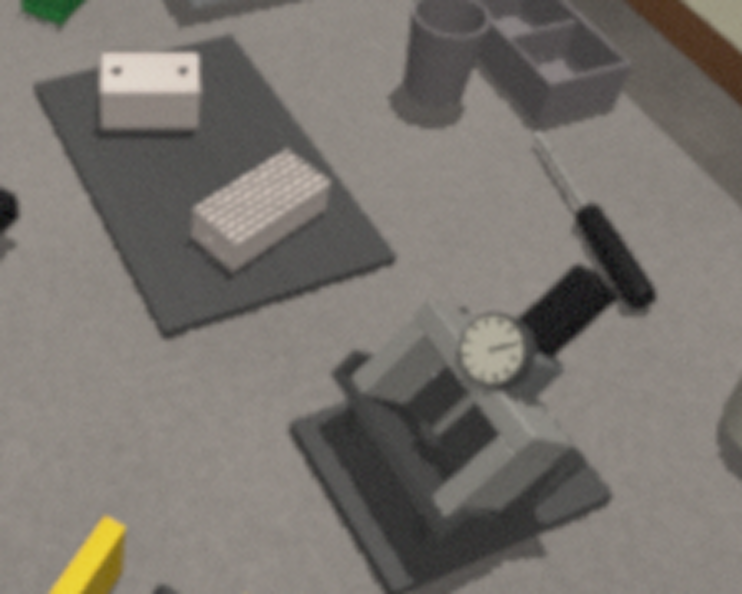

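```bash
cat > h.py <<'E'
import numpy as np
from scipy.optimize import least_squares
def proj(c,X):
    p=np.asarray(X,float)@np.array(c["R"]).T+np.array(c["t"])
    return np.c_[c["fx"]*p[:,0]/p[:,2]+c["cx"], c["fy"]*p[:,1]/p[:,2]+c["cy"]]
def pose(p,L):
    c,s=np.cos(p[2]),np.sin(p[2]); L=np.asarray(L,float)
    return np.c_[p[0]+c*L[:,0]-s*L[:,1], p[1]+s*L[:,0]+c*L[:,1], L[:,2]+(p[3] if len(p)>3 else 0)]
def fit(obs,x0,z=0):
    # obs: list of (calib, local pts, pixels)
    f=lambda p: np.concatenate([(proj(c,pose([*p,z],L))-np.asarray(u)).ravel() for c,L,u in obs])
    r=least_squares(f,x0,loss="soft_l1"); return r.x, f(r.x).reshape(-1,2).round(1)
def ray(c,u,z):
    R=np.array(c["R"]);t=np.array(c["t"]);o=-R.T@t
    d=R.T@np.array([(u[0]-c["cx"])/c["fx"],(u[1]-c["cy"])/c["fy"],1]); return o+d*(z-o[2])/d[2]
E
cat > m1.py <<'E'
from workcell import ctrl
from h import *
S=ctrl.get_calibration("scene");D=ctrl.get_calibration("side")
cs=lambda l:np.array(l)/3.3+[145,170]-.35
cd=lambda l:np.array(l)/3.3+[220,145]-.35
pl_s=cs([(265,197),(430,350),(702,150),(528,35)]);pl_d=cd([(37,86),(165,333),(393,258),(232,38)])
hs_s=cs([(385,157),(502,208),(473,250),(350,200)]);hs_d=cd([(193,210),(288,150),(330,185),(232,242)])
re_s=cs([(177,582),(336,457),(35,405)]);re_d=cd([(610,495),(295,430),(395,590)])
bl_s=cs([(495,52),(550,40),(597,103),(540,118)]);
for n,s,d,z in [("plate",pl_s,pl_d,10),("hs",hs_s,hs_d,44),("rest",re_s,re_d,8)]:
    print(n,[ray(S,u,z).round(0)[:2].tolist() for u in s],[ray(D,u,z).round(0)[:2].tolist() for u in d])
print("block",[ray(S,u,56).round(0)[:2].tolist() for u in bl_s])
E
python3 m1.py
```

```text
plate [[422.0, 26.0], [624.0, 33.0], [613.0, 350.0], [409.0, 340.0]] [[403.0, 342.0], [412.0, 25.0], [618.0, 33.0], [609.0, 347.0]]
hs [[474.0, 112.0], [575.0, 148.0], [593.0, 102.0], [493.0, 60.0]] [[469.0, 110.0], [573.0, 149.0], [588.0, 98.0], [485.0, 67.0]]
rest [[658.0, -211.0], [650.0, -76.0], [481.0, -220.0]] [[654.0, -209.0], [470.0, -87.0], [479.0, -218.0]]
block [[444.0, 261.0], [463.0, 310.0], [546.0, 283.0], [529.0, 233.0]]
```

```bash
cat >> h.py <<'E'
from scipy.spatial.transform import Rotation as Ro
def toolR(o): return Ro.from_rotvec(o["orientation"]).as_matrix()
E
python3 - <<'E'
from workcell import ctrl
from h import *
o=ctrl.get_obs();R=toolR(o);print(R.round(3), ctrl.nose_length)
W=ctrl.get_calibration("wrist");Rc=np.array(W["R"]);c=-Rc.T@np.array(W["t"])
print("cam in tool",(R.T@(c-o["ee_pos"])).round(1)); print("cam axes in tool\n",(Rc@R).round(3))
S=ctrl.get_calibration("scene");D=ctrl.get_calibration("side")
exec(open("m1.py").read().split("for n,s")[0])
pl=[(-105,-160,10),(105,-160,10),(105,160,10),(-105,160,10)]
print(fit([(S,pl,pl_s),(D,[pl[i] for i in (3,0,1,2)],pl_d)],[516,187,0]))
hs=[(-55,25,34),(55,25,34),(55,-25,34),(-55,-25,34)]
print(fit([(S,hs,hs_s),(D,hs,hs_d)],[532,106,.35],10))
for th in (4,8,12):
  rs=[(-110,70,th),(-110,-70,th),(70,70,th)]
  rd=[(-110,-70+140,th),(70,-70,th),(70,70,th)]
  print(th,fit([(S,rs,re_s),(D,rd,re_d)],[542,-149,3.2]))
E
```

```text
[[-0.     0.295  0.955]
 [-0.001  0.955 -0.295]
 [-1.    -0.001 -0.   ]] 25.0
cam in tool [-137.    -0.3  -78.4]
cam axes in tool
 [[-0.     1.    -0.   ]
 [-0.288  0.     0.958]
 [ 0.958  0.     0.288]]
(array([5.13189945e+02, 1.88326743e+02, 3.32058382e-02]), array([[-2. , -1.6],
       [-0.4, -0.1],
       [ 0.4, -0.3],
       [-0.3, -1.6],
       [-0.2, -0.6],
       [ 0.6, -0.1],
       [ 2.1, -0.2],
       [ 0.5, -1. ]]))
(array([5.30763660e+02, 1.06882808e+02, 3.36135692e-01]), array([[-0.7, -0.8],
       [-0.1, -0.3],
       [-0.5, -0.4],
       [-0. , -2.3],
       [ 0.4, -0.7],
       [ 0.5, -0.1],
       [ 0.5, -1. ],
       [ 1.2,  0.4]]))
4 (array([ 544.06497817, -146.22774885,    3.19322472]), array([[ 0.4,  0.4],
       [ 1.9, -0.4],
       [-0.5, -0. ],
       [ 1.2,  0.8],
       [-1.2, -1.6],
       [-0.3,  1.5]]))
8 (array([ 544.91242615, -146.97557227,    3.18897399]), array([[-0.1,  0. ],
       [ 1.7, -0.7],
       [-0.8, -0.7],
       [ 2.2,  0.3],
       [-0.5, -2.5],
       [ 0.3,  0.8]]))
12 (array([ 545.23313041, -148.14331315,    3.18689797]), array([[-0.8, -0.4],
       [ 1.3, -1.2],
       [-1.5, -1.4],
       [ 3.2, -0.1],
       [-0. , -3.1],
       [ 0.9,  0.4]]))
```

{"api": "arm_command", "payload": {"deltas": [[-0.018,0,0,-0.117],[-0.018,0,0,-0.117],[-0.018,0,0,-0.117],[0,-0.045,0.019,0],[0,-0.045,0.019,0],[0,-0.045,0.019,0],[0,-0.045,0.019,0],[0,-0.045,0.019,0],[0,-0.045,0.019,0],[0,-0.045,0.019,0]]}}

```text
t: 1.15
ee_pos: [339.0, 286.4, 301.0]
orientation: [-0.062, 1.571, 0.057]
ft_force: [1.1, 0.7, 0.8]
width: 87.7
```

{"api": "arm_command", "payload": {"deltas": [[0,-0.045,0.019,0],[0,-0.045,0.019,0],[0,-0.045,0.019,0],[0,-0.045,0.019,0],[0,-0.045,0.019,0],[0,-0.045,0.019,0],[0,-0.045,0.019,0],[0,-0.045,0.019,0],[0,-0.04,0.019,0]]}}

```text
t: 2.05
ee_pos: [540.9, -112.2, 302.8]
orientation: [-0.061, 1.568, 0.057]
ft_force: [0.9, 1.2, -0.5]
width: 88.2
```

```bash
cat > snap.py <<'E'
import sys,cv2,pickle
from workcell import ctrl
from h import *
n=sys.argv[1]
o=ctrl.get_obs();c=ctrl.get_calibration("wrist");im=ctrl.get_image("wrist")
cv2.imwrite(f"pics/{n}.png",cv2.resize(im[:,:,::-1],None,fx=1.5,fy=1.5,interpolation=cv2.INTER_CUBIC))
pickle.dump((o,c),open(f"pics/{n}.pkl","wb"))
R=toolR(o);print(o["t"],o["ee_pos"].round(1),"toolx",R[:,0].round(3),"ang y",np.arctan2(R[1,1],R[0,1]).round(4),"F",o["ft_force"].round(2),o["width"],"q",o["qpos"].round(2))
E
python3 snap.py w1
```

```text
2.05 [ 540.9 -112.2  302.8] toolx [ 0.002 -0.002 -1.   ] ang y 1.6461 F [ 0.89  1.19 -0.52] 88.24028208083925 q [-0.23  0.25  1.74 -0.    1.14 -1.87]
```

View pics/w1.png

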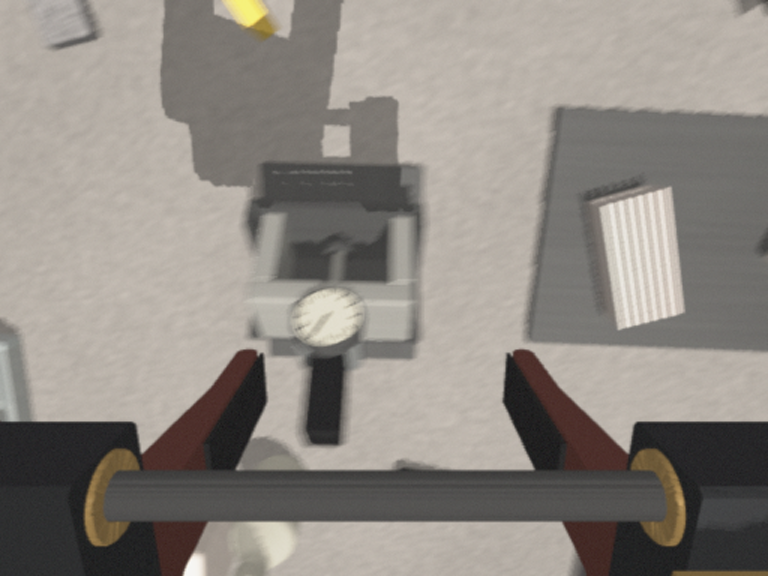

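{"api": "arm_command", "payload": {"deltas": [[0,-0.02,0,0],[0,0,0,0],[0,0,0,0]]}}

```text
t: 2.4
ee_pos: [546.0, -140.4, 301.7]
orientation: [-0.057, 1.568, 0.05]
ft_force: [-0.1, 0.2, 0.5]
width: 87.7
```

```bash
python3 snap.py w2
python3 - <<'E'
import cv2
a=cv2.imread("pics/w2.png")
cv2.imwrite("pics/w2a.png",cv2.resize(a[140:460,230:510],None,fx=1.85,fy=1.85,interpolation=cv2.INTER_CUBIC))
cv2.imwrite("pics/w2b.png",cv2.resize(a[90:360,500:768],None,fx=2.2,fy=2.2,interpolation=cv2.INTER_CUBIC))
E
```

```text
2.4 [ 546.  -140.4  301.7] toolx [ 0.003 -0.005 -1.   ] ang y 1.6392 F [-0.07  0.17  0.46] 87.73546516653421 q [-0.27  0.27  1.72 -0.    1.15 -1.91]
```

View pics/w2a.png

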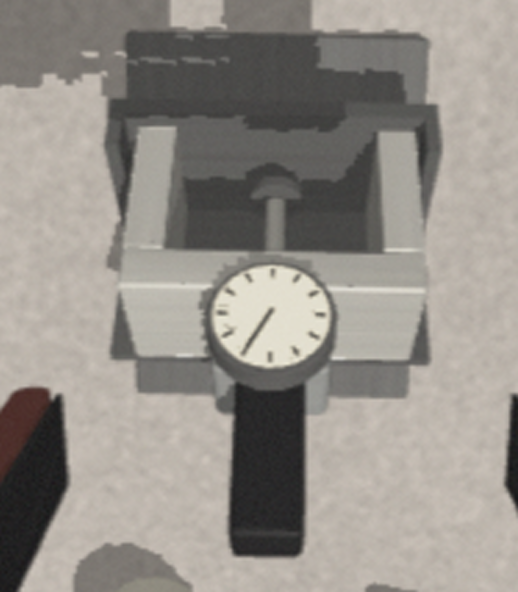

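View pics/w2b.png

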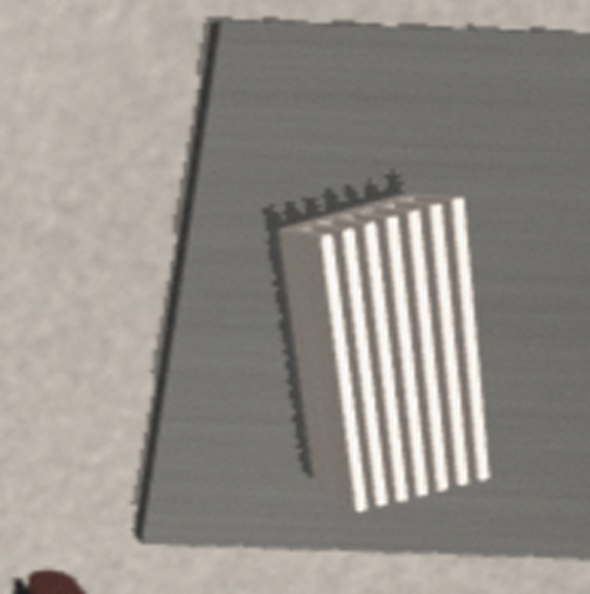

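```bash
cat > m2.py <<'E'
from h import *
import pickle
o,c=pickle.load(open("pics/w2.pkl","rb"))
A=lambda l:((np.array(l)/1.85+[230,140])+.5)/1.5-.5
B=lambda l:((np.array(l)/2.2+[500,90])+.5)/1.5-.5
gl=[(28,58,0),(28,42,0),(28,-42,0),(28,-58,0),(28,58,80),(28,-58,80),(-28,58,80),(-28,-58,80),(14,13,168),(14,-13,168),(-14,13,168),(-14,-13,168)]
gp=[(138,128),(176,126),(380,130),(416,130),(120,287),(427,290),(131,357),(411,359),(231,532),(304,530),(233,556),(302,554)]
t=np.radians(40)
def g2r(L):
    L=np.asarray(L,float);return np.c_[12+np.cos(t)*L[:,0]-np.sin(t)*L[:,2],L[:,1],42+np.sin(t)*L[:,0]+np.cos(t)*L[:,2]]
p,r=fit([(c,g2r(gl),A(gp))],[544,-147,3.19]);print("rest",p,"\n",r.tolist())
print("grip",pose(p,g2r([(0,0,142)])),"origin",pose(p,g2r([(0,0,0)])), "gauge y line angle",p[2]-np.pi/2)
hl=[(-55,-25,34),(-55,25,34),(55,-25,34),(55,25,34),(55,-25,0),(-55,-25,0)]
hp=[(321,236),(466,197),(355,512),(490,480),(312,477),(281,228)]
p,r=fit([(c,hl,B(hp))],[531,107,.33],10);print("hs",p,"\n",r.tolist())
E
python3 m2.py
```

```text
rest [ 543.6422504  -146.56170821    3.19523986] 
 [[0.0, -1.3], [0.1, -0.3], [-1.0, -0.6], [-0.2, -0.4], [-1.5, -1.1], [1.0, -0.4], [1.7, 0.1], [-0.1, 1.0], [-1.2, 0.2], [1.0, 1.3], [-0.6, 0.6], [0.9, 1.8]]
grip [[ 622.80403948 -142.31082022  150.77831092]] origin [[ 531.6595144  -147.20516599   42.        ]] gauge y line angle 1.624443537284304
hs [5.31738132e+02 1.06167391e+02 3.38305016e-01] 
 [[1.0, -0.2], [-0.4, 0.2], [0.5, -0.4], [-1.0, -0.4], [0.2, 2.0], [-0.3, -0.2]]
```

{"api": "arm_command", "payload": {"deltas": [[0.02,-0.003,0.038,0.015],[0.02,-0.003,0.038,0],[0.03,0,0,0],[0.03,0,0,0],[0,0,0,0],[0,0,0,0]], "hand": 0.0878}}

```text
t: 3.05
ee_pos: [625.3, -134.8, 201.8]
orientation: [-0.051, 1.564, 0.043]
ft_force: [-0.3, -0.4, 0.7]
width: 88.3
```

```bash
python3 snap.py w3
```

```text
3.05 [ 625.3 -134.8  201.8] toolx [ 0.006 -0.005 -1.   ] ang y 1.6309 F [-0.27 -0.36  0.7 ] 88.25974200905014 q [-0.23  0.49  1.63 -0.    1.01 -1.86]
```

View pics/w3.png

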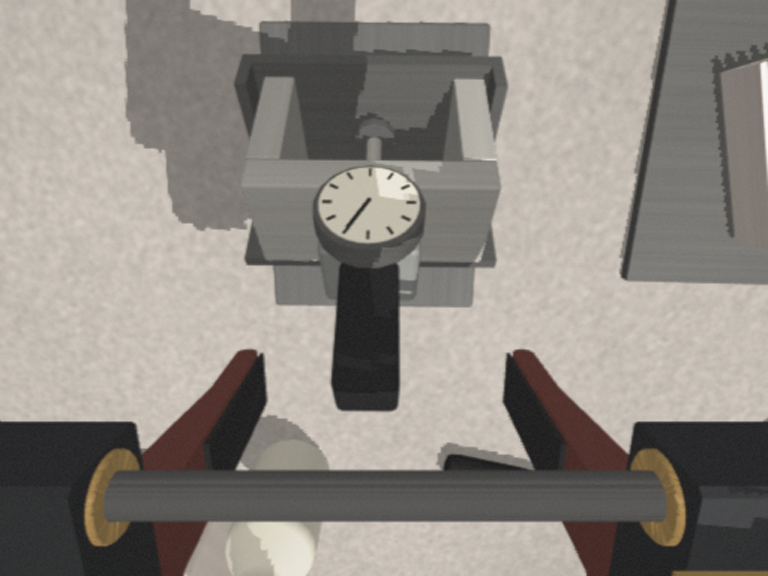

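```bash
cat > m3.py <<'E'
from h import *
import pickle
exec(open("m2.py").read().split("p,r=")[0].split("gl=")[1].join(["gl=",""]))
o,c=pickle.load(open("pics/w3.pkl","rb"))
gl=[(14,13,168),(14,-13,168),(-14,13,168),(-14,-13,168),(28,58,80),(28,-58,80),(28,58,0),(28,-58,0)]
gp=[(331,384),(400,383),(337,409),(397,409),(243,186),(500,186),(263,79),(484,80)]
u=(np.array(gp)+.5)/1.5-.5
p,r=fit([(c,g2r(gl),u)],[544,-147,3.19]);print("rest",p,"\n",r.tolist())
g=pose(p,g2r([(0,0,142)]))[0];print("grip",g,p[2]-np.pi/2)
R=toolR(o);print("delta tool", R.T@(g-o["ee_pos"])-[6,0,0])
E
python3 m3.py
```

```text
rest [ 543.27512585 -147.01036869    3.19765292] 
 [[-1.0, 0.8], [0.8, 1.8], [-0.7, 1.9], [1.4, 2.2], [-3.7, -1.6], [1.8, -0.8], [0.3, -2.2], [-0.3, -2.3]]
grip [ 622.42642682 -142.56847117  150.77831092] 1.6268565965749882
delta tool [44.98786404 -7.33121507 -3.65704719]
```

Both fits agree to within 0.5 mm, so I'll descend and close on the grip.

{"api": "arm_command", "payload": {"deltas": [[0.022,-0.007,-0.003,0.004],[0.021,0,0,0],[0,0,0,0],[0,0,0,0]]}}

```text
t: 3.5
ee_pos: [626.1, -141.9, 166.5]
orientation: [-0.051, 1.554, 0.039]
ft_force: [-0.6, 0.5, -0.2]
width: 87.7
```

```bash
python3 snap.py w4
```

```text
3.5 [ 626.1 -141.9  166.5] toolx [ 0.017 -0.007 -1.   ] ang y 1.6281 F [-0.55  0.46 -0.18] 87.71010145922392 q [-0.24  0.54  1.66 -0.    0.93 -1.87]
```

View pics/w4.png

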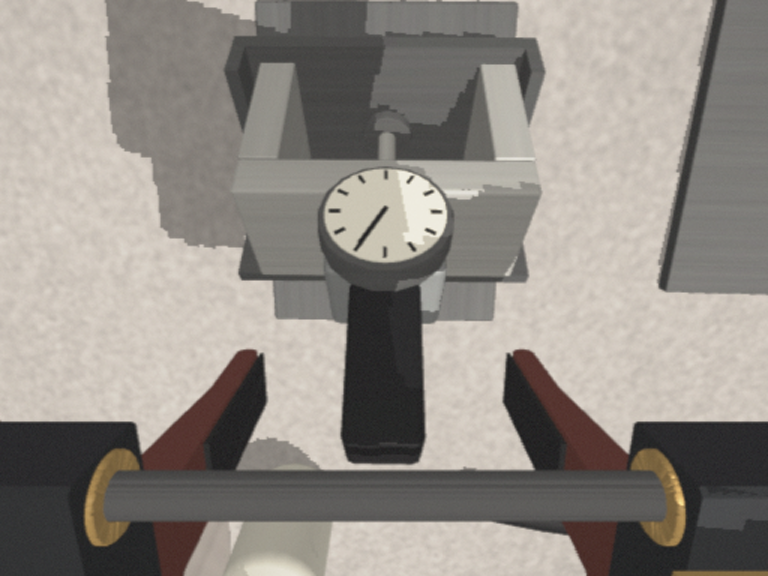

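{"api": "arm_command", "payload": {"deltas": [[0.01,-0.001,-0.004,0],[0.001,0,0,0],[0,0,0,0]]}}

```text
t: 3.85
ee_pos: [623.5, -143.4, 158.2]
orientation: [-0.052, 1.549, 0.038]
ft_force: [0.0, -0.6, 0.6]
width: 87.4
```

```bash
python3 -c "
from workcell import ctrl
from h import *
o=ctrl.get_obs();R=toolR(o);print(o['ee_pos'].round(1),R[:,0].round(3),R.T@(np.array([622.4,-142.6,156.8])-o['ee_pos']))"
```

```text
[ 623.5 -143.4  158.2] [ 0.022 -0.008 -1.   ] [ 1.36382511  0.90879987 -1.05348015]
```

{"api": "arm_command", "payload": {"deltas": [[0.001,0.001,-0.001,0],[0,0,0,0],[0,0,0,0],[0,0,0,0],[0,0,0,0]], "hand": 0.0}}

```text
t: 4.35
ee_pos: [622.7, -142.5, 157.6]
orientation: [-0.052, 1.548, 0.038]
ft_force: [0.0, 0.4, -0.2]
width: 51.3
```

```bash
python3 snap.py w5
```

```text
4.35 [ 622.7 -142.5  157.6] toolx [ 0.022 -0.008 -1.   ] ang y 1.6282 F [ 0.02  0.4  -0.2 ] 51.30027329738172 q [-0.24  0.54  1.67 -0.    0.9  -1.87]
```

View pics/w5.png

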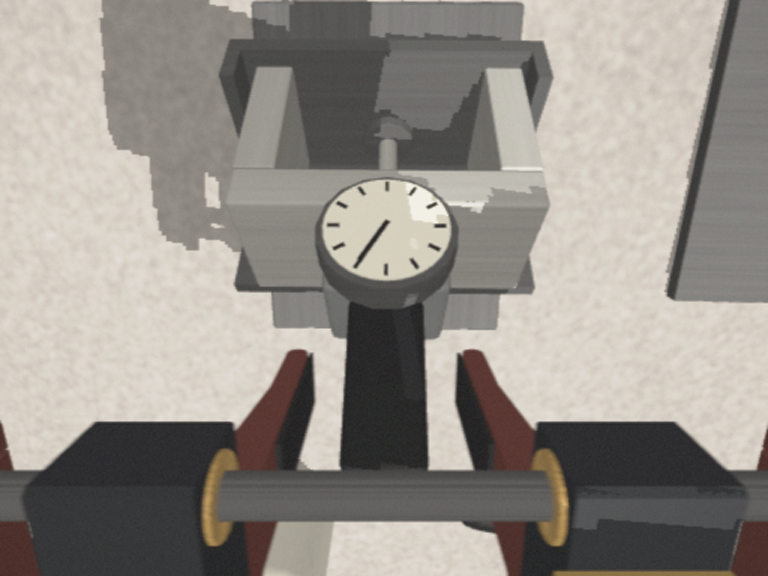

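Closing at about 73 mm/s and centred on the grip at (385,410).

{"api": "arm_command", "payload": {"deltas": [[0,0,0,0],[0,0,0,0],[0,0,0,0],[0,0,0,0],[0,0,0,0]], "hand": 0.0}}

```text
t: 4.9
ee_pos: [622.8, -142.0, 157.7]
orientation: [-0.05, 1.548, 0.038]
ft_force: [-0.4, 0.2, -0.0]
width: 25.8
```

```bash
python3 snap.py w6
```

```text
4.9 [ 622.8 -142.   157.7] toolx [ 0.022 -0.007 -1.   ] ang y 1.627 F [-0.39  0.23 -0.  ] 25.771342261587876 q [-0.24  0.54  1.67 -0.    0.9  -1.87]
```

View pics/w6.png

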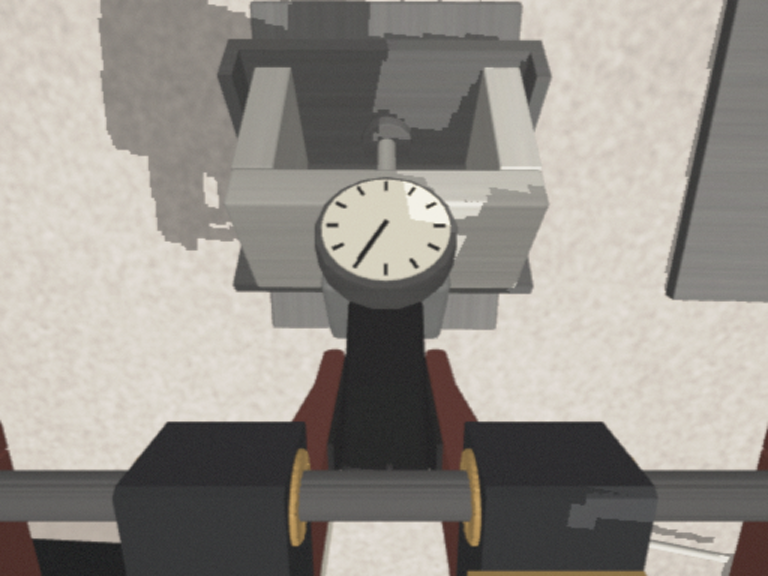

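{"api": "arm_command", "payload": {"deltas": [[-0.0153,0,0.0129,0],[-0.0153,0,0.0129,0],[-0.0153,0,0.0129,0],[0,0,0,0]]}}

```text
t: 5.35
ee_pos: [658.9, -139.5, 201.9]
orientation: [-0.051, 1.555, 0.039]
ft_force: [-0.2, -0.5, -4.9]
width: 25.9
```

```bash
python3 snap.py w7
```

```text
5.35 [ 658.9 -139.5  201.9] toolx [ 0.016 -0.007 -1.   ] ang y 1.628 F [-0.21 -0.46 -4.95] 25.925183521161212 q [-0.22  0.54  1.56 -0.    1.03 -1.85]
```

View pics/w7.png

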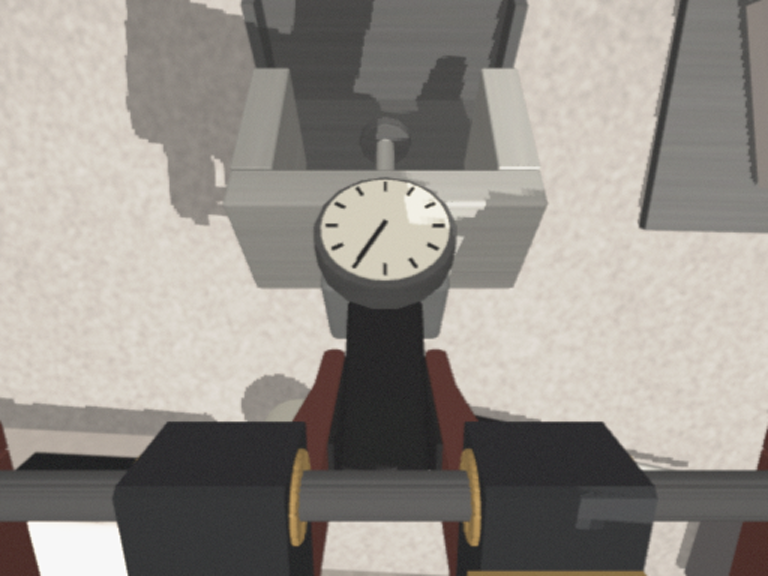

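{"api": "arm_command", "payload": {"deltas": [[-0.0153,0,0.0129,0],[-0.0153,0,0.0129,0],[-0.0153,0,0.0129,0],[-0.03,0,0,0],[-0.03,0,0,0],[0,0,0,0],[0,0,0,0]]}}

```text
t: 6.1
ee_pos: [685.2, -136.0, 293.2]
orientation: [-0.047, 1.584, 0.044]
ft_force: [-0.7, -0.4, -4.9]
width: 25.6
```

```bash
python3 snap.py w8
python3 - <<'E'
from workcell import ctrl
import cv2
a=ctrl.get_image("side")[130:330,220:487,::-1]
cv2.imwrite("pics/s8.png",cv2.resize(a,None,fx=2.6,fy=2.6,interpolation=cv2.INTER_CUBIC))
E
```

```text
6.1 [ 685.2 -136.   293.2] toolx [-0.014 -0.002 -1.   ] ang y 1.6282 F [-0.74 -0.41 -4.91] 25.63738013969963 q [-0.21  0.5   1.4  -0.01  1.26 -1.84]
```

View pics/w8.png

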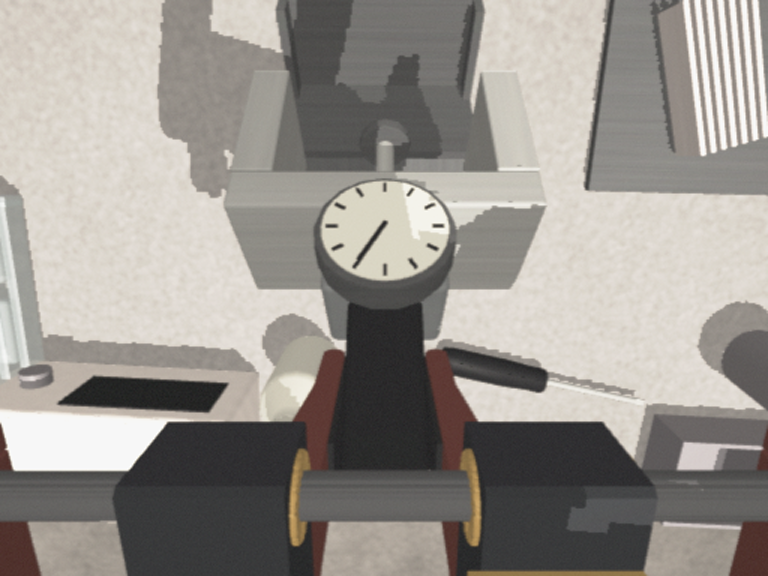

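View pics/s8.png

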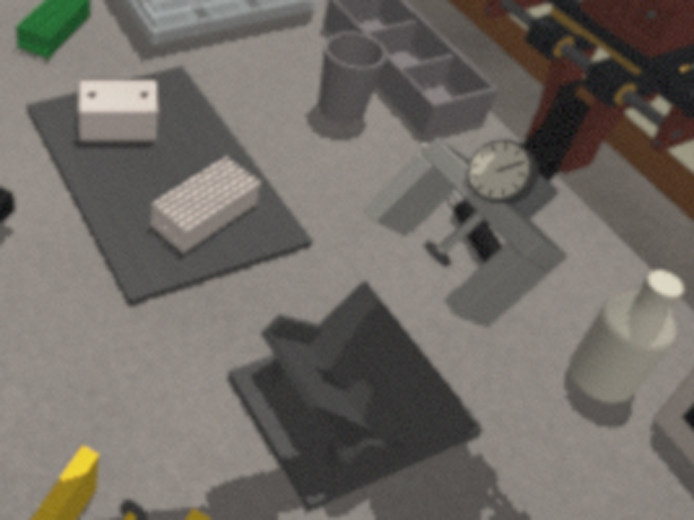

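```bash
python3 -c "
from workcell import ctrl
from h import *
S=ctrl.get_calibration('scene');D=ctrl.get_calibration('side')
for u in [(153,230),(135,265),(85,232),(108,250),(125,218)]: print('yel',ray(S,u,15).round())
for u in [(235,165),(245,190),(272,172)]: print('grn',ray(S,u,15).round())
for u in [(300,335),(235,335),(253,308)]: print('yel side',ray(D,u,15).round())
print(ctrl.get_obs()['width'])
"
```

```text
yel [ 304. -131.   15.]
yel [ 383. -222.   15.]
yel [ 194. -279.   15.]
yel [ 294. -256.   15.]
yel [ 214. -171.   15.]
grn [215. 213.  15.]
grn [333. 164.  15.]
grn [319. 283.  15.]
yel side [ 387. -215.   15.]
yel side [ 260. -169.   15.]
yel side [ 315. -125.   15.]
25.86436711749466
```

{"api": "arm_command", "payload": {"deltas": [[0,0.015,-0.036,0],[0,0.015,-0.036,0],[0,0.015,-0.036,0],[0,0.015,-0.036,0],[0,0.015,-0.036,0],[0,0.015,-0.036,0],[0,0.015,-0.036,0],[0,0,0,0],[0,0,0,0]]}}

```text
t: 7.1
ee_pos: [408.5, -41.8, 281.1]
orientation: [-0.043, 1.608, 0.046]
ft_force: [0.6, 0.5, -4.8]
width: 25.7
```

```bash
python3 snap.py w9
```

```text
7.1 [408.5 -41.8 281.1] toolx [-0.037  0.001 -0.999] ang y 1.6272 F [ 0.6   0.55 -4.8 ] 25.650163615192906 q [-0.13  0.07  2.02 -0.    1.09 -1.75]
```

View pics/w9.png

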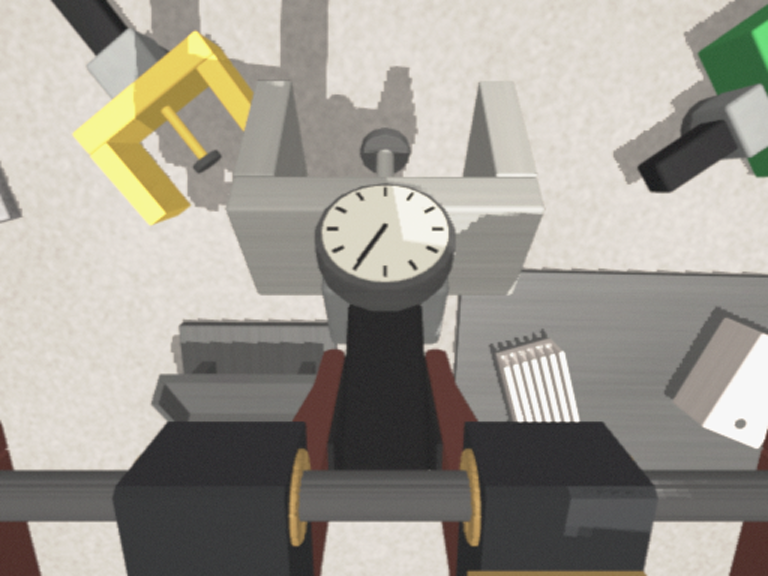

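{"api": "arm_command", "payload": {"deltas": [[0.03,0,0.01,0],[0.03,0,0.01,0],[0.03,0,0,0],[0.025,0,0,0],[0,0,0,0],[0,0,0,0]]}}

```text
t: 7.75
ee_pos: [431.7, -42.6, 160.6]
orientation: [-0.042, 1.604, 0.044]
ft_force: [0.1, -0.3, -4.1]
width: 25.8
```

```bash
python3 snap.py w10
```

```text
7.75 [431.7 -42.6 160.6] toolx [-0.034  0.    -0.999] ang y 1.6256 F [ 0.08 -0.26 -4.14] 25.752320637845344 q [-0.12  0.3   2.08 -0.01  0.79 -1.75]
```

View pics/w10.png

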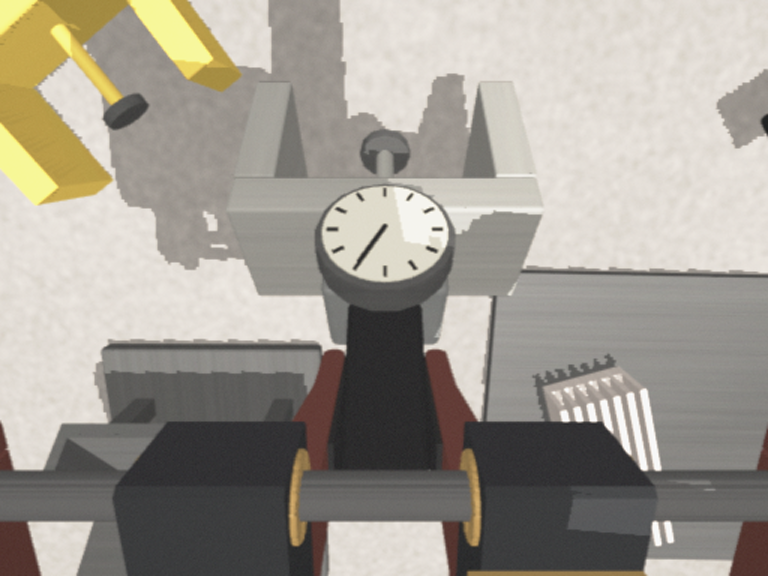

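{"api": "arm_command", "payload": {"deltas": [[0,0,0,0],[0,0,0,0]], "hand": 0.025}}

```text
t: 8.0
ee_pos: [433.4, -43.0, 162.6]
orientation: [-0.043, 1.6, 0.044]
ft_force: [1.0, -0.5, -4.9]
width: 25.9
```

```bash
python3 snap.py w11
```

```text
8.0 [433.4 -43.  162.6] toolx [-0.03 -0.   -1.  ] ang y 1.6255 F [ 0.96 -0.47 -4.92] 25.934507734167404 q [-0.12  0.3   2.08 -0.01  0.79 -1.75]
```

View pics/w11.png

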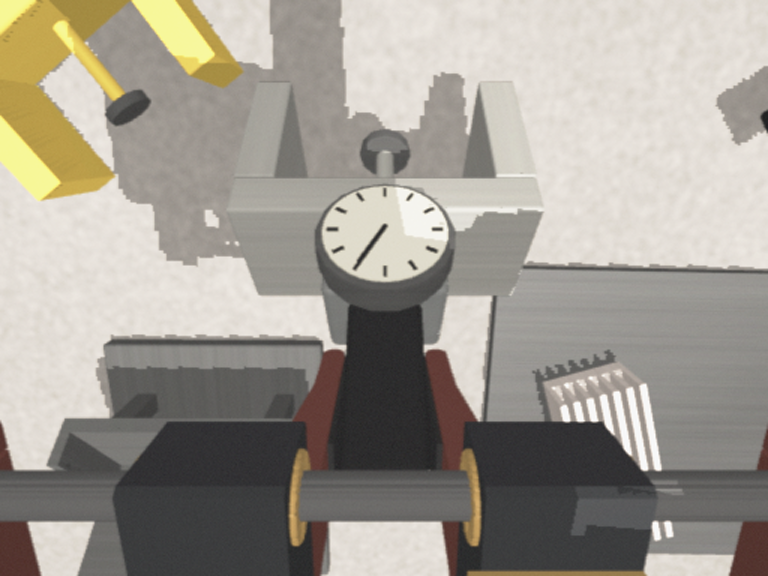

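{"api": "arm_command", "payload": {"deltas": [[0,0,0,0],[0,0,0,0]], "hand": 0.0258}}

```text
t: 8.25
ee_pos: [434.0, -43.1, 164.0]
orientation: [-0.043, 1.598, 0.043]
ft_force: [-0.8, -0.4, -4.5]
width: 26.1
```

```bash
python3 snap.py w12
```

```text
8.25 [434.  -43.1 164. ] toolx [-0.027 -0.    -1.   ] ang y 1.6255 F [-0.81 -0.39 -4.45] 26.10285416640043 q [-0.12  0.29  2.08 -0.01  0.79 -1.75]
```

View pics/w12.png

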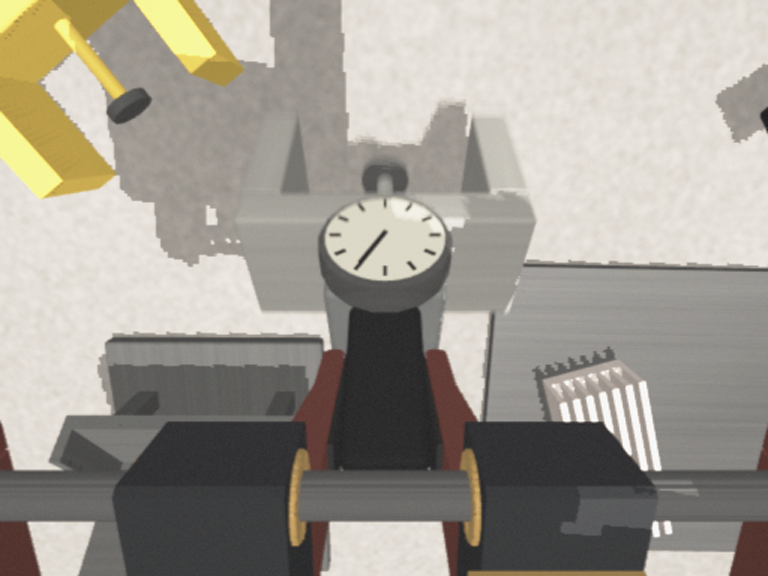

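It has started to pivot towards upright, so I'll let it go on in small steps.

{"api": "arm_command", "payload": {"deltas": [[0,0,0,0],[0,0,0,0]], "hand": 0.0258}}

```text
t: 8.5
ee_pos: [434.3, -43.1, 164.4]
orientation: [-0.043, 1.597, 0.043]
ft_force: [0.2, -0.1, -4.2]
width: 25.8
```

```bash
python3 snap.py w13
```

```text
8.5 [434.3 -43.1 164.4] toolx [-0.026 -0.001 -1.   ] ang y 1.6256 F [ 0.22 -0.15 -4.18] 25.83925036206058 q [-0.12  0.29  2.08 -0.01  0.79 -1.75]
```

View pics/w13.png

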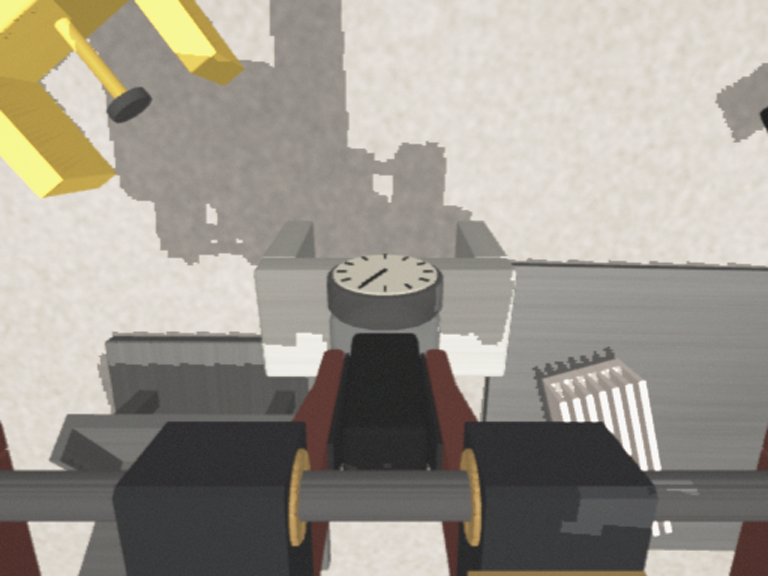

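{"api": "arm_command", "payload": {"deltas": [[0,0,0,0],[0,0,0,0]], "hand": 0.0258}}

```text
t: 8.75
ee_pos: [433.9, -43.0, 164.2]
orientation: [-0.043, 1.598, 0.043]
ft_force: [0.1, -1.0, -4.7]
width: 26.0
```

```bash
python3 snap.py w14;  python3 - <<'E'
from workcell import ctrl
import cv2
a=ctrl.get_image("side")[130:360,180:447,::-1]
cv2.imwrite("pics/s14.png",cv2.resize(a,None,fx=2.4,fy=2.4,interpolation=cv2.INTER_CUBIC))
E
```

```text
8.75 [433.9 -43.  164.2] toolx [-0.027 -0.    -1.   ] ang y 1.6256 F [ 0.11 -0.98 -4.65] 26.04486369525599 q [-0.12  0.29  2.08 -0.01  0.79 -1.75]
```

View pics/w14.png

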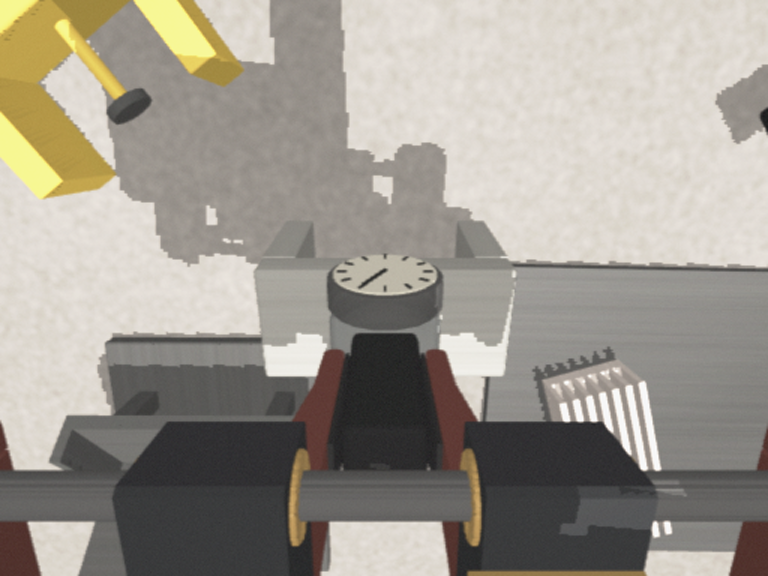

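View pics/s14.png

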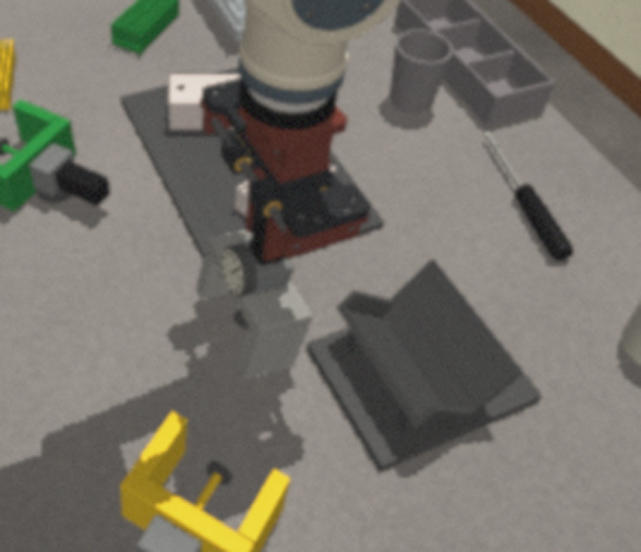

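Run:
```python
import cv2
a=cv2.imread("pics/w14.png")
cv2.imwrite("pics/w14a.png",cv2.resize(a[200:480,235:535],None,fx=2.1,fy=2.1,interpolation=cv2.INTER_CUBIC))
```

```text
(no output)
```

View pics/w14a.png

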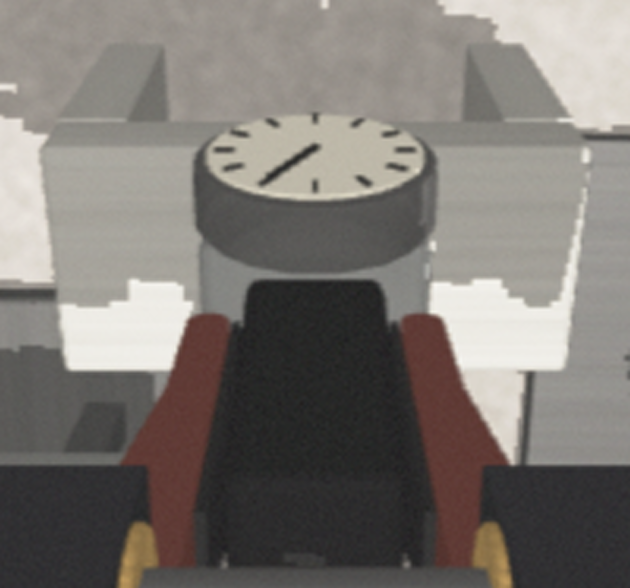

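```bash
cat > pnp.py <<'E'
from h import *
import cv2,pickle
def pnp(name,L,px):
    o,c=pickle.load(open(f"pics/{name}.pkl","rb"))
    K=np.array([[c["fx"],0,c["cx"]],[0,c["fy"],c["cy"]],[0,0,1]])
    L=np.array(L,float);u=np.array(px,float)
    Rc=np.array(c["R"]);tc=np.array(c["t"])
    T=toolR(o)
    # init: gauge upright, x toward -toolz
    G0=np.c_[-T[:,2],-T[:,1],-T[:,0]]; p0=o["ee_pos"]+T[:,0]*148
    rv=cv2.Rodrigues(Rc@G0)[0];tv=(Rc@p0+tc).reshape(3,1)
    ok,rv,tv=cv2.solvePnP(L,u,K,None,rv,tv,True)
    q,_=cv2.projectPoints(L,rv,tv,K,None);print("res",(q[:,0]-u).round(1).tolist())
    G=Rc.T@cv2.Rodrigues(rv)[0];p=Rc.T@(tv[:,0]-tc)
    print("origin",p.round(1),"gz",G[:,2].round(3),"tilt",np.arccos(G[2,2]).round(3),"y line ang",np.arctan2(-G[1,1],-G[0,1]).round(3))
    g=p+G[:,2]*142;print("grip pt",g.round(1)," in tool",(T.T@(g-o["ee_pos"])).round(1))
    return G,p
E
python3 - <<'E'
from pnp import *
L=[(28,58,80),(28,-58,80),(-28,58,80),(-28,-58,80),(28,58,0),(28,42,0),(28,-42,0),(28,-58,0)]
px=[(43,147),(585,148),(67,370),(567,370),(107,46),(165,46),(467,46),(522,46)]
u=((np.array(px)/2.1+[235,200])+.5)/1.5-.5
pnp("w14",L,u)
E
```

```text
res [[-0.8, 0.1], [1.4, -0.4], [0.2, 0.3], [-1.1, 0.2], [1.1, 0.0], [0.7, 0.0], [-1.0, -0.1], [-0.5, -0.2]]
origin [418.5 -43.8   9.2] gz [0.157 0.005 0.988] tilt 0.158 y line ang 1.628
grip pt [440.9 -43.1 149.5]  in tool [14.5 -0.4  7.4]
```

{"api": "arm_command", "payload": {"deltas": [[0.003,0,0,0],[0.003,0,0,0],[0.002,0,0,0],[0.002,0,0,0],[0.002,0,0,0]], "hand": 0.0258}}

```text
t: 9.35
ee_pos: [435.6, -43.0, 153.1]
orientation: [-0.043, 1.594, 0.043]
ft_force: [-1.3, 1.6, 12.7]
width: 26.0
```

```bash
python3 snap.py w15
```

```text
9.35 [435.6 -43.  153.1] toolx [-0.023 -0.    -1.   ] ang y 1.6253 F [-1.32  1.64 12.66] 26.013612716609604 q [-0.12  0.31  2.09 -0.    0.76 -1.75]
```

View pics/w15.png

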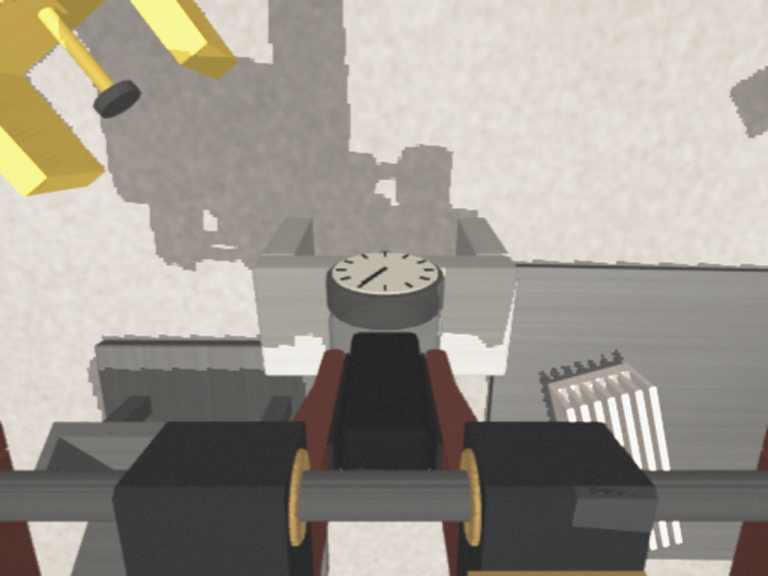

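{"api": "arm_command", "payload": {"deltas": [[0,0,0,0],[0,0,0,0],[0,0,0,0]], "hand": 0.0275}}

```text
t: 9.7
ee_pos: [436.8, -43.1, 153.7]
orientation: [-0.043, 1.591, 0.043]
ft_force: [-0.4, 0.5, 0.3]
width: 27.4
```

```bash
python3 snap.py w16
python3 - <<'E'
import cv2
a=cv2.imread("pics/w16.png")
cv2.imwrite("pics/w16a.png",cv2.resize(a[200:480,235:535],None,fx=2.1,fy=2.1,interpolation=cv2.INTER_CUBIC))
E
```

```text
9.7 [436.8 -43.1 153.7] toolx [-0.021 -0.001 -1.   ] ang y 1.6254 F [-0.36  0.5   0.29] 27.373225630621985 q [-0.12  0.31  2.09 -0.    0.76 -1.75]
```

View pics/w16a.png

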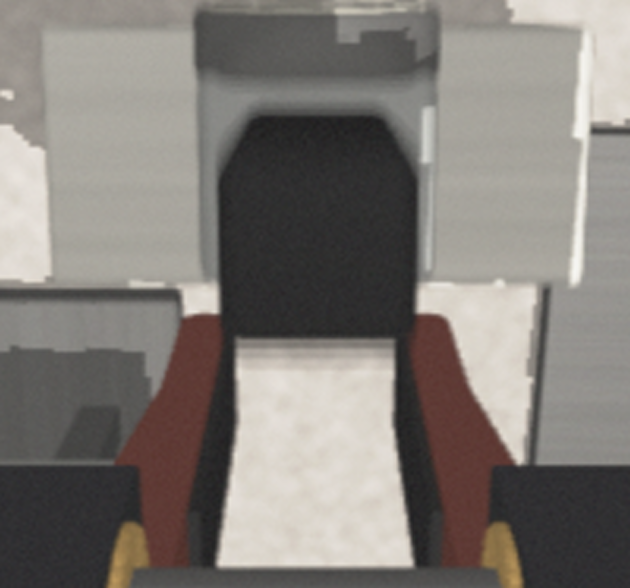

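Run:
```python
from pnp import *
L=[(28,58,80),(28,-58,80),(-28,58,80),(-28,-58,80),(-14,13,168),(-14,-13,168)]
px=[(43,30),(588,30),(52,283),(575,284),(220,336),(415,336)]
u=((np.array(px)/2.1+[235,200])+.5)/1.5-.5
pnp("w16",L,u)
```

```text
res [[-0.0, -0.6], [-0.4, -0.2], [0.3, 0.4], [0.2, 0.4], [0.2, -0.0], [-0.2, 0.1]]
origin [420.  -44.6  -3.1] gz [-0.114 -0.003  0.993] tilt 0.114 y line ang 1.623
grip pt [403.8 -45.  138. ]  in tool [ 16.4  -0.1 -32.8]
```

{"api": "arm_command", "payload": {"deltas": [[0,0,0,0],[0,0,0,0]]}}

```text
t: 9.95
ee_pos: [436.7, -43.1, 153.5]
orientation: [-0.043, 1.592, 0.043]
ft_force: [-0.7, 0.8, -0.1]
width: 27.6
```

```bash
python3 snap.py w17
python3 - <<'E'
import cv2
a=cv2.imread("pics/w17.png")
cv2.imwrite("pics/w17a.png",cv2.resize(a[200:480,235:535],None,fx=2.1,fy=2.1,interpolation=cv2.INTER_CUBIC))
E
```

```text
9.95 [436.7 -43.1 153.5] toolx [-0.021 -0.001 -1.   ] ang y 1.6254 F [-0.71  0.79 -0.06] 27.620189898831423 q [-0.12  0.31  2.09 -0.    0.76 -1.75]
```

View pics/w17a.png

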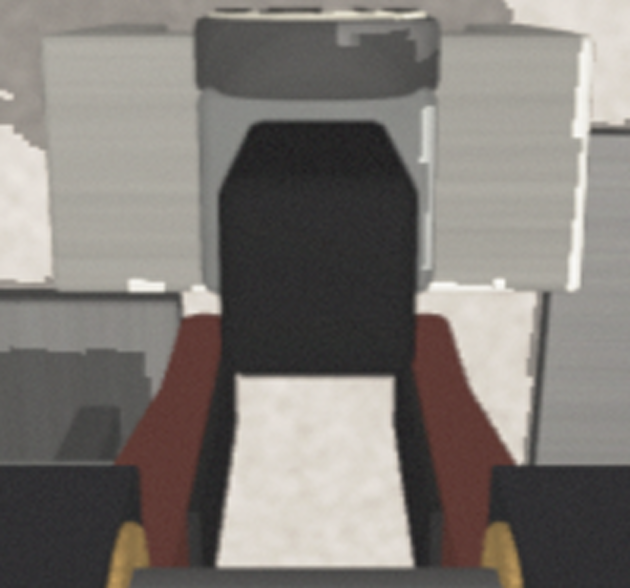

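Run:
```python
from pnp import *
L=[(28,58,80),(28,-58,80),(-28,58,80),(-28,-58,80),(-14,13,168),(-14,-13,168),(14,13,168),(14,-13,168)]
px=[(43,38),(588,38),(54,290),(575,290),(220,374),(415,374),(222,190),(416,190)]
u=((np.array(px)/2.1+[235,200])+.5)/1.5-.5
pnp("w17",L,u)
```

```text
res [[0.5, -0.0], [-0.7, 0.2], [1.5, -0.5], [-1.3, -0.4], [1.4, 2.3], [-1.1, 2.3], [-0.4, -2.0], [0.1, -2.0]]
origin [417.  -44.6  -5.9] gz [-0.051  0.     0.999] tilt 0.051 y line ang 1.624
grip pt [409.8 -44.6 135.9]  in tool [ 18.2  -0.  -26.6]
```

Run:
```python
from h import *
import pickle
o,c=pickle.load(open("pics/w17.pkl","rb"))
L=[(28,58,80),(28,-58,80),(-28,58,80),(-28,-58,80),(-14,13,168),(-14,-13,168)]
px=[(43,38),(588,38),(54,290),(575,290),(220,374),(415,374)]
u=((np.array(px)/2.1+[235,200])+.5)/1.5-.5
p,r=fit([(c,L,u)],[415,-44,np.pi+.055]);print(p,r.tolist())
T=toolR(o);print(T.T@(np.array([p[0],p[1],147])-o["ee_pos"]))
```

```text
[411.12403394 -44.65346495   3.19526287] [[-2.4, -1.7], [2.6, -1.4], [-0.1, -0.7], [0.7, -0.5], [0.1, 13.4], [-0.4, 13.5]]
[  7.09102008  -0.13338088 -25.51103444]
```

{"api": "arm_command", "payload": {"deltas": [[0,0,0,0]], "hand": 0.036}}

```text
t: 10.1
ee_pos: [436.7, -43.1, 153.5]
orientation: [-0.043, 1.592, 0.043]
ft_force: [0.1, -0.4, 0.4]
width: 32.1
```

{"api": "arm_command", "payload": {"deltas": [[0,0,-0.006,0],[0,0,-0.006,0],[0,0,0,0]], "hand": 0.036}}

```text
t: 10.4
ee_pos: [423.3, -43.8, 153.6]
orientation: [-0.043, 1.592, 0.043]
ft_force: [0.3, 0.2, -0.9]
width: 36.3
```

```bash
python3 snap.py w18
python3 - <<'E'
import cv2
a=cv2.imread("pics/w18.png")
cv2.imwrite("pics/w18a.png",cv2.resize(a[200:480,235:535],None,fx=2.1,fy=2.1,interpolation=cv2.INTER_CUBIC))
E
```

```text
10.4 [423.3 -43.8 153.6] toolx [-0.022 -0.001 -1.   ] ang y 1.6255 F [ 0.3   0.24 -0.89] 36.297838090047414 q [-0.13  0.3   2.11 -0.01  0.75 -1.75]
```

View pics/w18a.png

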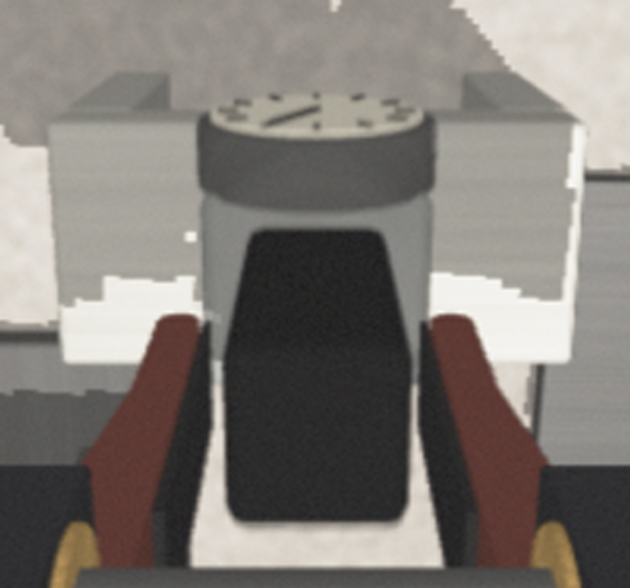

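Run:
```python
from pnp import *
L=[(28,58,80),(28,-58,80),(-28,58,80),(-28,-58,80),(-14,13,168),(-14,-13,168),(14,13,168),(14,-13,168),(28,42,0),(28,-42,0)]
px=[(48,122),(583,124),(62,362),(571,362),(228,522),(410,522),(226,355),(409,355),(168,74),(466,74)]
u=((np.array(px)/2.1+[235,200])+.5)/1.5-.5
pnp("w18",L,u)
o,c=pickle.load(open("pics/w18.pkl","rb"))
p,r=fit([(c,L,u)],[415,-44,np.pi+.055]);print(p,r.tolist())
```

```text
res [[0.6, 0.9], [0.2, 0.3], [1.5, -0.0], [-1.5, 0.0], [0.1, 1.8], [-0.8, 1.8], [-0.7, -1.7], [1.1, -1.7], [1.5, -0.8], [-2.1, -0.8]]
origin [417.5 -43.9  -5.5] gz [ 0.005 -0.001  1.   ] tilt 0.005 y line ang 1.626
grip pt [418.2 -44.  136.5]  in tool [17.2  0.  -4.8]
[416.27754161 -43.99364207   3.19398399] [[-1.4, -0.1], [2.6, -0.3], [-0.5, 1.1], [0.5, 1.4], [-0.8, 4.9], [0.6, 5.0], [-1.5, -1.0], [2.9, -0.9], [0.7, -1.4], [-1.2, -1.2]]
```

{"api": "arm_command", "payload": {"deltas": [[0.003,0,-0.005,0],[0,0,0,0],[0,0,0,0],[0,0,0,0]], "hand": 0.0}}

```text
t: 10.85
ee_pos: [418.1, -44.1, 150.4]
orientation: [-0.043, 1.592, 0.043]
ft_force: [-0.8, 1.3, 2.1]
width: 26.1
```

```bash
python3 snap.py w19
python3 - <<'E'
import cv2
a=cv2.imread("pics/w19.png")
cv2.imwrite("pics/w19a.png",cv2.resize(a[200:480,235:535],None,fx=2.1,fy=2.1,interpolation=cv2.INTER_CUBIC))
E
```

```text
10.85 [418.1 -44.1 150.4] toolx [-0.022 -0.001 -1.   ] ang y 1.6253 F [-0.83  1.28  2.08] 26.11717739634552 q [-0.13  0.3   2.12 -0.01  0.74 -1.75]
```

View pics/w19a.png

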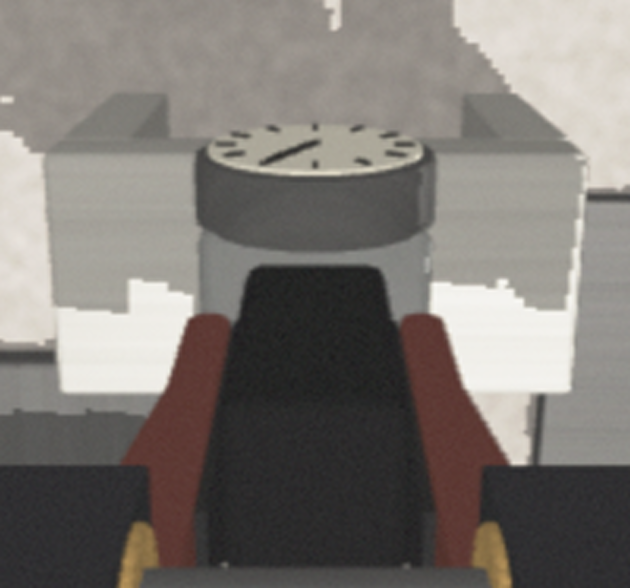

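{"api": "arm_command", "payload": {"deltas": [[-0.015,0,0,0],[-0.03,0,0,-0.071],[-0.03,0,0,-0.071],[-0.02,0,0,-0.071],[0,0,0,-0.071],[0,0,0,0]]}}

```text
t: 11.5
ee_pos: [417.8, -43.7, 246.6]
orientation: [-0.271, 1.582, 0.279]
ft_force: [0.3, 1.0, -4.5]
width: 25.7
```

```bash
python3 snap.py w20
python3 - <<'E'
from h import *
import pickle
o,c=pickle.load(open("pics/w20.pkl","rb"));T=toolR(o)
print(T.T@(np.array([531.7,106.2,270])-o["ee_pos"]))
E
```

```text
11.5 [417.8 -43.7 246.6] toolx [-0.029  0.    -1.   ] ang y 1.9199 F [ 0.32  0.97 -4.49] 25.70239783667231 q [-0.13  0.13  2.04 -0.    0.99 -2.05]
[-26.67682901 102.10570123 157.60657202]
```

View pics/w20.png

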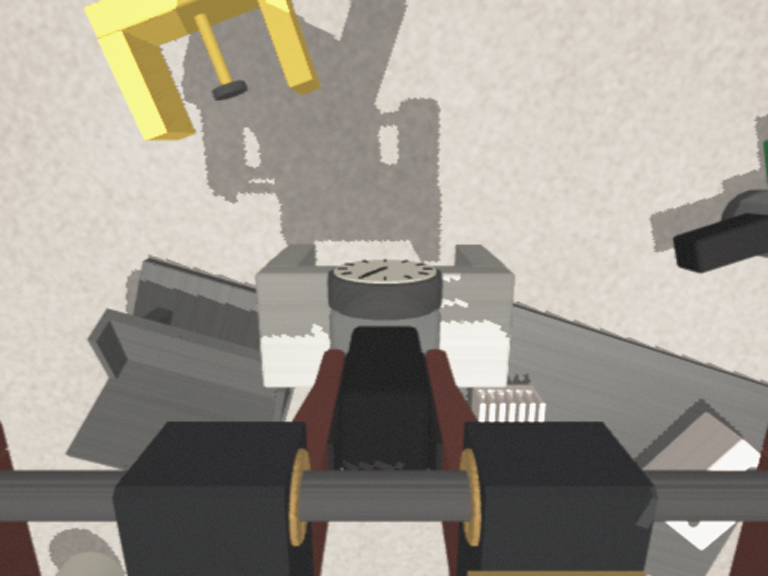

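{"api": "arm_command", "payload": {"deltas": [[-0.004,0.02,0.031,0.005],[0,0.02,0.031,0.005],[0,0.02,0.031,0],[0,0.02,0.031,0],[0,0.019,0.028,0],[0,0,0,0],[0,0,0,0]]}}

```text
t: 12.25
ee_pos: [529.0, 104.7, 239.8]
orientation: [-0.248, 1.598, 0.257]
ft_force: [-0.4, -0.1, -4.8]
width: 26.1
```

```bash
python3 snap.py w21
python3 - <<'E'
from h import *
import pickle,cv2
from workcell import ctrl
o,c=pickle.load(open("pics/w21.pkl","rb"));T=toolR(o)
print(T.T@(np.array([531.7,106.2,270])-o["ee_pos"]))
for n,s in (("side",(90,320,190,450)),("scene",(110,310,180,400))):
    a=ctrl.get_image(n)[s[0]:s[1],s[2]:s[3],::-1]
    cv2.imwrite(f"pics/{n}21.png",cv2.resize(a,None,fx=2.5,fy=2.5,interpolation=cv2.INTER_CUBIC))
E
```

```text
12.25 [529.  104.7 239.8] toolx [-0.042 -0.001 -0.999] ang y 1.8906 F [-0.38 -0.11 -4.78] 26.064342259280377 q [ 0.17  0.33  1.8   0.01  1.06 -1.72]
[-30.25734846   0.95967115   1.86271135]
```

View pics/w21.png

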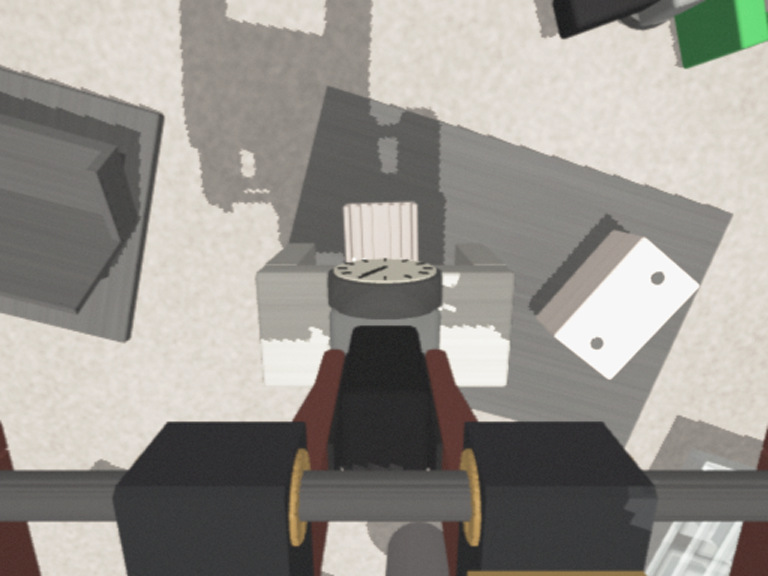

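View pics/side21.png

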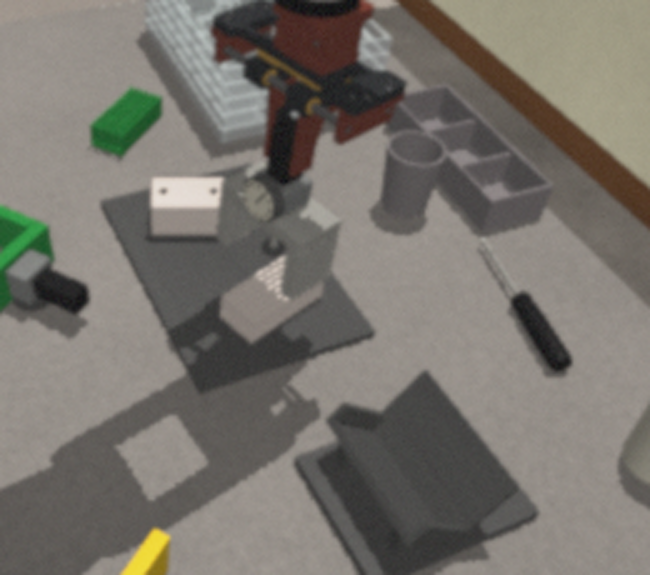

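View pics/scene21.png

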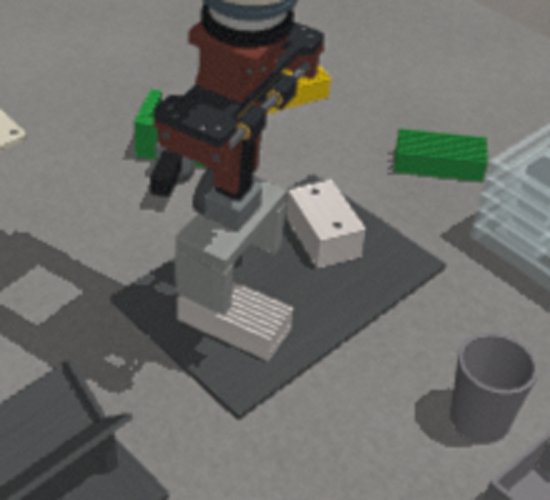

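{"api": "arm_command", "payload": {"deltas": [[0.015,0.001,0.002,-0.009],[0.015,0,0.001,-0.009],[0.01,0,0,0],[0,0,0,0]]}}

```text
t: 12.8
ee_pos: [528.2, 102.3, 200.1]
orientation: [-0.257, 1.595, 0.266]
ft_force: [-0.9, -0.2, -4.7]
width: 25.9
```

```bash
python3 snap.py w22
python3 - <<'E'
from h import *
import pickle,cv2
o,c=pickle.load(open("pics/w22.pkl","rb"));T=toolR(o)
print(T.T@(np.array([531.7,106.2,160.4])-o["ee_pos"]))
a=cv2.imread("pics/w22.png")
cv2.imwrite("pics/w22a.png",cv2.resize(a[160:480,215:555],None,fx=1.85,fy=1.85,interpolation=cv2.INTER_CUBIC))
E
```

```text
12.8 [528.2 102.3 200.1] toolx [-0.04  -0.001 -0.999] ang y 1.9023 F [-0.9  -0.18 -4.7 ] 25.869345627758836 q [ 0.17  0.38  1.84  0.01  0.97 -1.74]
[39.5216636   2.06152062  6.13248668]
```

View pics/w22a.png

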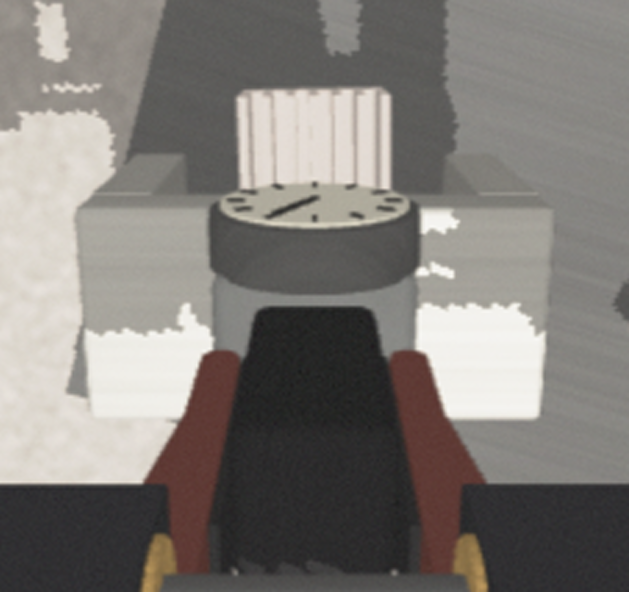

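Run:
```python
from h import *
import pickle
o,c=pickle.load(open("pics/w22.pkl","rb"));T=toolR(o)
for q in [(237,97),(390,94)]:
    u=((np.array(q)/1.85+[215,160])+.5)/1.5-.5
    print(ray(c,u,44), T.T@(ray(c,u,44)-o["ee_pos"]))
```

```text
[488.75245281  63.52395939  44.        ] [157.60536704 -25.70827197 -43.8652518 ]
[471.61081603 110.43072436  44.        ] [158.24064764  24.22002385 -44.78286093]
```

{"api": "arm_command", "payload": {"deltas": [[0.01,0.001,0.004,-0.01],[0.01,0,0.003,0],[0.006,0,0,0],[0,0,0,0]]}}

```text
t: 13.25
ee_pos: [535.7, 105.6, 174.2]
orientation: [-0.265, 1.589, 0.274]
ft_force: [-0.7, 0.3, -3.1]
width: 25.9
```

```bash
python3 snap.py w23
python3 - <<'E'
from h import *
import pickle,cv2
o,c=pickle.load(open("pics/w23.pkl","rb"));T=toolR(o)
print(T.T@(np.array([531.7,106.2,160.4])-o["ee_pos"]))
a=cv2.imread("pics/w23.png")
cv2.imwrite("pics/w23a.png",cv2.resize(a[160:480,215:555],None,fx=1.85,fy=1.85,interpolation=cv2.INTER_CUBIC))
E
```

```text
13.25 [535.7 105.6 174.2] toolx [-0.036 -0.    -0.999] ang y 1.9122 F [-0.7   0.33 -3.12] 25.937041741383698 q [ 0.17  0.42  1.84  0.01  0.92 -1.75]
[13.93922374  1.75811695 -3.06770399]
```

View pics/w23a.png

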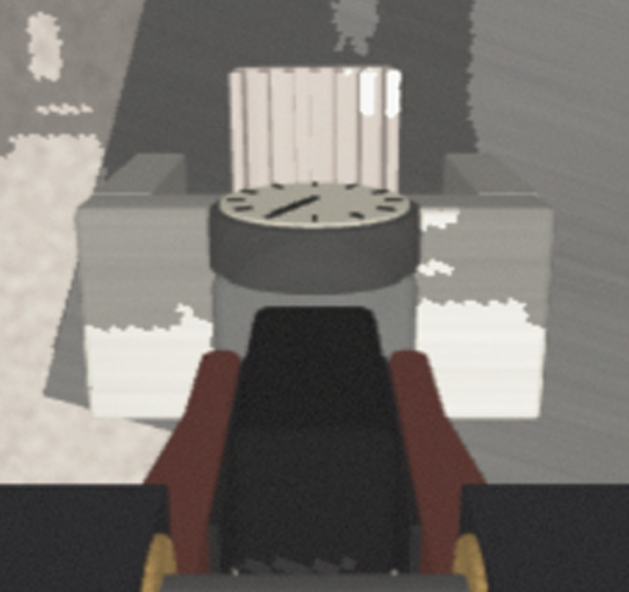

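{"api": "arm_command", "payload": {"deltas": [[0.004,0,0,0],[0.004,0,0,0],[0.003,0,0,0],[0,0,0,0]]}}

```text
t: 13.7
ee_pos: [535.7, 105.7, 163.4]
orientation: [-0.265, 1.588, 0.274]
ft_force: [-0.0, -0.1, -3.3]
width: 26.0
```

{"api": "arm_command", "payload": {"deltas": [[0.002,0,0,0],[0.001,0,0,0],[0,0,0,0]]}}

```text
t: 14.0
ee_pos: [535.8, 105.9, 161.6]
orientation: [-0.265, 1.588, 0.274]
ft_force: [-1.5, -1.5, -2.3]
width: 25.9
```

{"api": "arm_command", "payload": {"deltas": [[0.0015,0,0,0],[0.001,0,0,0],[0,0,0,0]]}}

```text
t: 14.3
ee_pos: [535.9, 106.0, 161.5]
orientation: [-0.265, 1.587, 0.274]
ft_force: [-0.3, 0.3, -1.8]
width: 25.5
```

```bash
python3 snap.py w24
python3 - <<'E'
from workcell import ctrl
import cv2
a=cv2.imread("pics/w24.png")
cv2.imwrite("pics/w24a.png",cv2.resize(a[160:480,215:555],None,fx=1.85,fy=1.85,interpolation=cv2.INTER_CUBIC))
a=ctrl.get_image("side")[150:280,240:370,::-1]
cv2.imwrite("pics/side24.png",cv2.resize(a,None,fx=4.5,fy=4.5,interpolation=cv2.INTER_CUBIC))
E
```

```text
14.3 [535.9 106.  161.5] toolx [-0.033 -0.    -0.999] ang y 1.9123 F [-0.33  0.26 -1.76] 25.50627707001803 q [ 0.17  0.44  1.84  0.01  0.89 -1.75]
```

View pics/w24a.png

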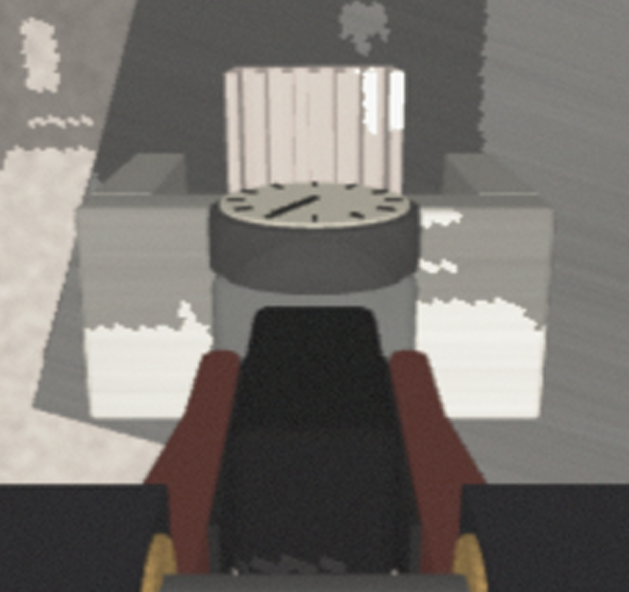

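View pics/side24.png

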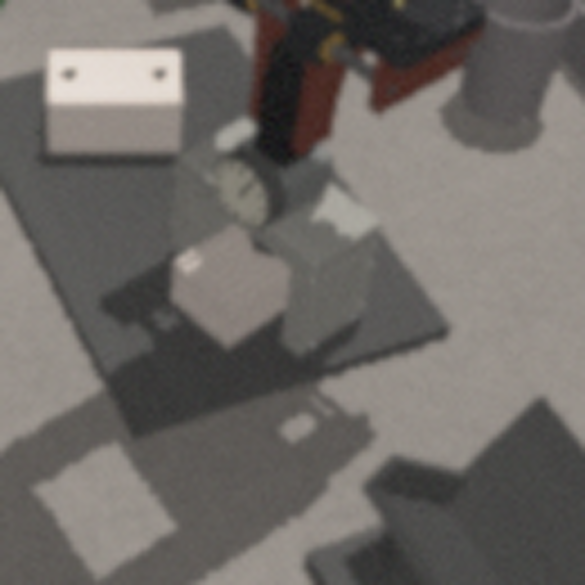

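{"api": "arm_command", "payload": {"deltas": [[0.0015,0,0,0],[0.001,0,0,0],[0.001,0,0,0],[0.001,0,0,0],[0.001,0,0,0],[0.001,0,0,0],[0.001,0,0,0],[0.001,0,0,0],[0.001,0,0,0],[0.001,0,0,0]]}}

```text
t: 15.4
ee_pos: [536.3, 106.5, 161.2]
orientation: [-0.264, 1.586, 0.272]
ft_force: [-4.2, 0.0, 11.2]
width: 25.9
```

{"api": "arm_command", "payload": {"deltas": [[0,0,0,0],[0,0,0,0],[0,0,0,0],[0,0,0,0],[0,0,0,0]]}}

```text
t: 15.9
ee_pos: [536.2, 106.5, 161.2]
orientation: [-0.264, 1.586, 0.272]
ft_force: [-2.1, -0.1, 2.4]
width: 25.5
```

{"api": "arm_command", "payload": {"deltas": [[0,0,0,0],[0,0,0,0],[0,0,0,0]], "hand": 0.027}}

```text
t: 16.2
ee_pos: [536.9, 107.0, 161.1]
orientation: [-0.264, 1.585, 0.273]
ft_force: [-1.4, 0.6, 0.5]
width: 27.0
```

{"api": "arm_command", "payload": {"deltas": [[0,0,0,0],[0,0,0,0],[0,0,0,0],[0,0,0,0]], "hand": 0.05}}

```text
t: 16.6
ee_pos: [537.7, 107.0, 161.2]
orientation: [-0.264, 1.583, 0.273]
ft_force: [0.3, 0.1, 0.3]
width: 49.8
```

```bash
python3 snap.py w25
```

```text
16.6 [537.7 107.  161.2] toolx [-0.029  0.001 -1.   ] ang y 1.9109 F [0.31 0.06 0.34] 49.77629749753682 q [ 0.17  0.44  1.84  0.01  0.89 -1.74]
```

View pics/w25.png

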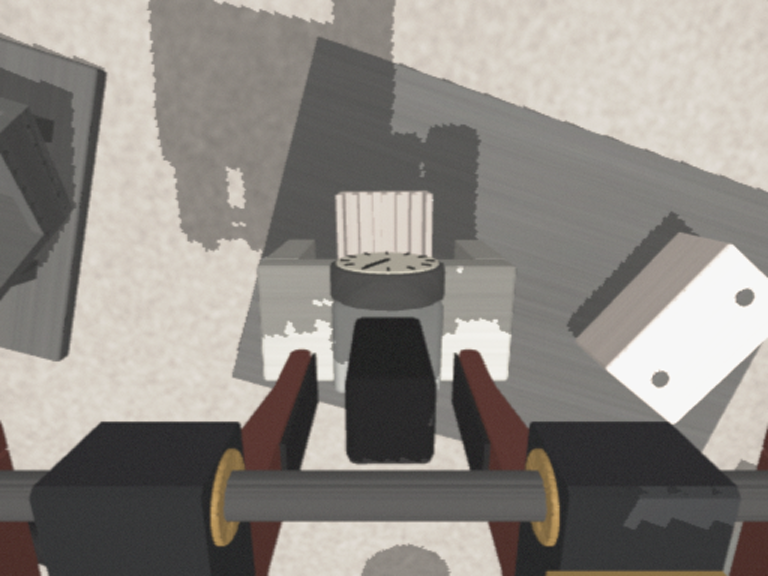

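{"api": "arm_command", "payload": {"deltas": [[-0.015,0,0,0],[-0.03,0,0,0],[-0.03,0,0,0],[-0.03,0,-0.03,0],[-0.03,0,-0.03,0],[0,0,0,0],[0,0,0,0]], "hand": 0.07}}

```text
t: 17.35
ee_pos: [483.9, 86.3, 301.9]
orientation: [-0.264, 1.584, 0.272]
ft_force: [0.1, -0.2, 0.3]
width: 70.2
```

```bash
python3 snap.py w26
python3 - <<'E'
from workcell import ctrl
import cv2
a=ctrl.get_image("side")[130:290,230:390,::-1]
cv2.imwrite("pics/side26.png",cv2.resize(a,None,fx=3.7,fy=3.7,interpolation=cv2.INTER_CUBIC))
a=ctrl.get_image("scene")[150:290,210:370,::-1]
cv2.imwrite("pics/scene26.png",cv2.resize(a,None,fx=4,fy=4,interpolation=cv2.INTER_CUBIC))
E
```

```text
17.35 [483.9  86.3 301.9] toolx [-0.03  0.   -1.  ] ang y 1.9109 F [ 0.07 -0.15  0.31] 70.17877987164492 q [ 0.15  0.17  1.85  0.01  1.15 -1.76]
```

View pics/w26.png

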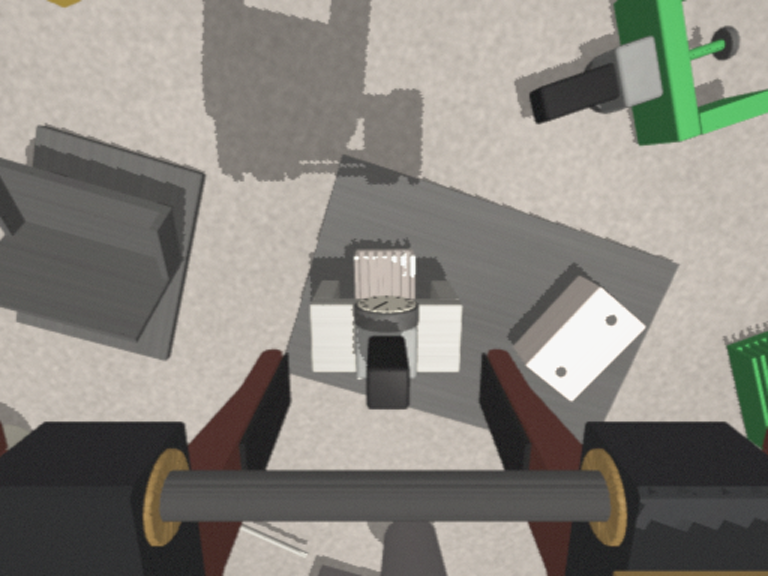

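View pics/side26.png

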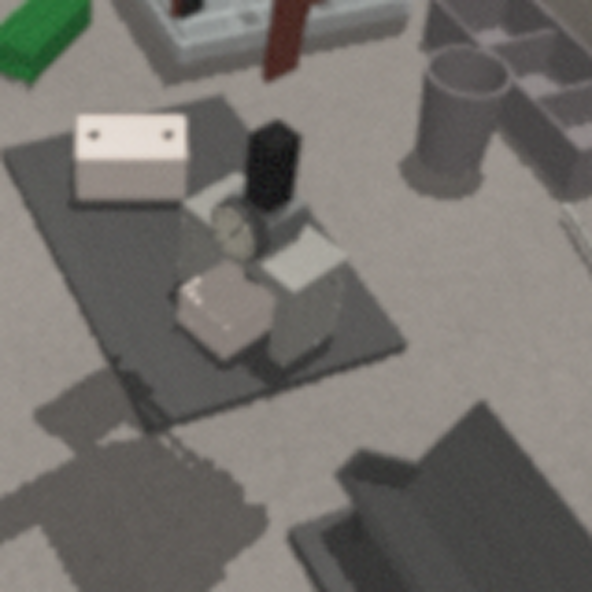

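View pics/scene26.png

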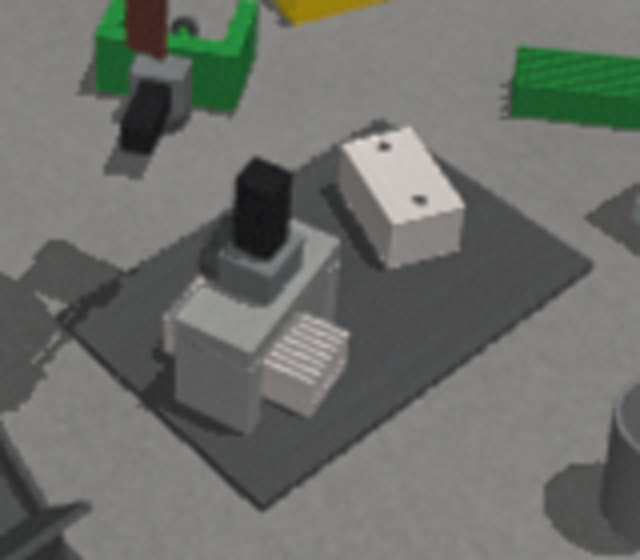

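Run:
```python
import cv2
a=cv2.imread("pics/w26.png")
cv2.imwrite("pics/w26a.png",cv2.resize(a[235:425,290:480],None,fx=3.1,fy=3.1,interpolation=cv2.INTER_CUBIC))
```

```text
(no output)
```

View pics/w26a.png

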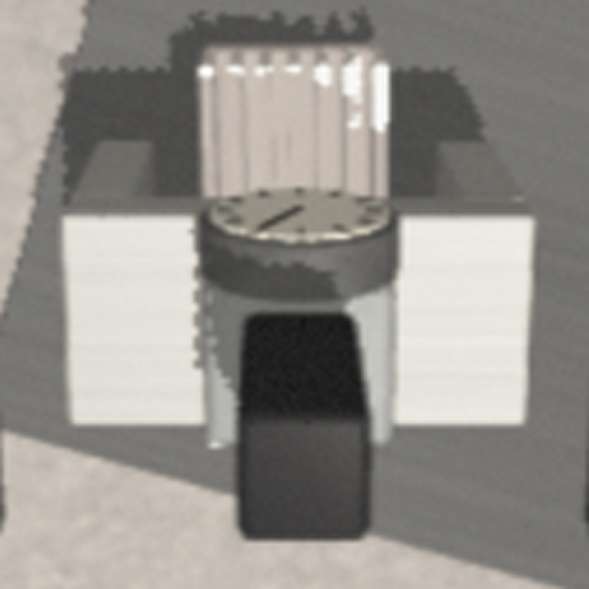

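Run:
```python
from pnp import *
o,c=pickle.load(open("pics/w26.pkl","rb"))
cv=lambda px:((np.array(px)/3.1+[290,235])+.5)/1.5-.5
L=[(28,58,80),(28,-58,80),(-28,58,80),(-28,-58,80),(-14,13,168),(-14,-13,168),(14,13,168),(14,-13,168),(28,42,0),(28,-42,0)]
u=cv([(62,214),(535,216),(72,424),(526,424),(240,540),(369,540),(242,418),(369,417),(153,143),(437,143)])
G,p=pnp("w26",L,u)
g,r=fit([(c,L,u)],[532,106,np.pi+.34],10);print("gauge flat",g.round(3),r.tolist())
e=[ray(c,q,44)[:2] for q in cv([(199,68),(389,66)])];print(e)
y=np.arctan2(*(e[1]-e[0])[::-1])-np.pi/2
m=(e[0]+e[1])/2+55*np.array([np.cos(y),np.sin(y)]);print("hs",m,y)
d=g[:2]-m;print("foot-hs",d,np.hypot(*d))
S=ctrl=None
```

```text
res [[0.6, 0.5], [-0.4, 0.1], [0.2, 0.2], [-0.6, 0.1], [-0.2, 0.8], [0.2, 0.8], [-0.8, -1.0], [0.8, -0.8], [0.4, -0.5], [-0.2, -0.4]]
origin [534.7 107.5   3.3] gz [0.006 0.002 1.   ] tilt 0.007 y line ang 1.908
grip pt [535.6 107.8 145.3]  in tool [155.    1.4  60.2]
gauge flat [532.982 106.741   3.478] [[-0.3, 0.0], [0.5, -0.3], [-0.8, 0.7], [0.2, 0.7], [-0.5, 1.5], [0.6, 1.5], [-1.1, -1.1], [1.2, -0.8], [-0.1, -0.7], [0.2, -0.6]]
[array([489.20552463,  63.52826626]), array([471.78656391, 111.34922239])]
hs [532.1744285  106.26278755] 0.3493161436358667
foot-hs [0.80798641 0.47824881] 0.93891637360735
```

Everything stands clear: gauge tilt 0.007 rad, foot about 1 mm from the heat sink's centre, and the heat sink unmoved. I'm handing it in.

```bash
python3 -c "
from workcell import ctrl
print(ctrl.get_obs()['t'],ctrl.close_job())"
```

```text
the job is handed in; nothing more can be done
17.5 None
```

The bridge gauge now stands upright on the plate across the middle of the heat sink. I let go and handed the job in at 17.5 s of the 48 s allowed; no verdict was reported.

**How it went:** I pulled the gauge out of its rest along its own axis. The tool cannot tilt, so I eased the grip and let the gauge swing upright, then stood it on bare bench to square it. I gripped it again, carried it over the heat sink and lowered it in small steps. I held it on the plate for over a second, pressing with about 11 N by the wrist reading, then released it and lifted clear.

**Last checks (wrist picture after release):**

| Check | Result |
|---|---|
| Gauge tilt | 0.007 rad |
| Foot to heat sink centre | about 1 mm |
| Heat sink position | (532.2, 106.3) mm, against (531.7, 106.2) mm at the start |
| Plain block | not measured again; nothing came near it |
| Robot | clear of everything |

**What did not go cleanly or could not be checked:**
- **Grip:** with the grip eased, the gauge slid roughly 8 mm down in the fingers. It also stuck at 0.16 rad, so I opened the fingers a little with it standing on the bench, and it rocked before settling.
- **Height reading:** the camera put the gauge's origin at 3 mm instead of 10 mm above the bench. The same method read −5.5 mm on the bare bench, so I take this as a camera bias and the legs as flat.
- **Foot joint:** its value cannot be read directly. I judged it from the height at which the legs met the plate.

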